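# Lay out the display tray in two sections with its divider and price card

## Robot

A 6-joint arm with a two-finger parallel gripper is mounted at the origin on a cart in front of the work surface, level with it; the furniture and walls round the work are solid. World frame = base frame: x ahead of the robot, y to its left, z up, the work surface at z = 0. Lengths are in m, angles in rad, forces in N, time in s.
With the tool pointing down it reaches from about 0.375 to 0.925 m from the base axis. Payload 5.7 kg.
Tool frame: the origin (TCP) lies midway between the tips of the shut fingers; the grasp point (between the pads) lies 19 mm behind it; z points along the fingers, y is the direction in which the jaws open and shut (so a half turn about z gives the same grasp; the last joint's range is limited). The gripper opens to 88 mm and grips with 3 to 60 N. Pads are 20 mm wide; open, the fingers measure 115 mm over their backs; the gripper's body (75 mm by 178 mm) begins 61 mm behind the grasp point.
Start: joints at [-1.461, 0.359, 1.51, -0, 1.272, -0.115], TCP at [0.134, -0.585, 0.223] pointing down, gripper open.
Joint ranges: [-2.97, 2.97], [-1.01, 2.36], [0.21, 2.38], [-0.96, 4.11], [0.2, 2.71], [-2.98, 2.98]. Speed limits (rad/s): [2.39, 2.39, 3.14, 3.14, 3.14, 3.14].

## Interface

Orientations are given as [roll, pitch, yaw] about the fixed x, y, z axes, in that order (R = Rz(yaw) Ry(pitch) Rx(roll)).
In Python, from bench import arm gives the robot as it stands. The module is installed in compiled form; this text tells all that it offers.
- The arm moves only by the tool carry_out, never from a script. Its argument "moves" is a list that holds one entry, the list of rows, each a list of 7 numbers: the closure, from 0 (fully open) to 1 (shut), then the shift along the tool's x, y, z in m, then the turn, a rotation vector about the tool's x, y, z in degrees. In form: [[[hand, dx, dy, dz, ax, ay, az], ...]]. A call has 1 to 5 rows; each row shifts and turns the commanded pose from where the row before left it, along the tool's axes as they then stand; what a row does not reach is not made up. A row lasts 1/8 s, in which the tool goes at most 62.5 mm and 10.7 degrees, less where a joint would pass 70% of its speed; a pose out of reach is approached as far as the arm can. A call is refused whole if a number of a shift passes 0.0625 or a number of a turn 10.7, either way. A call with a gripper value outside its range is refused whole. The fingers move at their own pace and stop on an object; the grip force is fixed at half the most. Time passes only in rows, so rows that do not move let the fingers close. It gives the time, the measured TCP pose, the force and the opening at its end, in the units of the state.
- arm.observe(): the state, without advancing time (a new reading comes with each control period).
- arm.snapshot(name): name is "scene" or "top" or "wrist"; returns a dict with "pixels" (400x640x3 uint8, red, green, blue), "vfov" (degrees; the focal length in pixels is half the picture's height over the tangent of half this angle, whatever the lens; pixels are square), "cx", "cy" (the principal point, pixels), "view" (4x4, takes a point from world to camera coordinates); the wrist camera has in their place "mount" (4x4, takes a point from camera to tool coordinates, whose origin is the TCP and whose axes are the flange's). Camera axes: x right, y up, looking along -z (the intrinsics and any distortion apply to the point x, -y, -z); pixel columns grow to the right and rows downward; lengths in m; the calibration is good to about 2 mm. The wrist camera is an equidistant fisheye: a pixel r from the principal point sees the ray r / f radians off the axis. A picture is of the moment at which its call begins: read the wrist's pose just before it. There is no depth.
- arm.job_done(): hands the job in, once; it reports no verdict.
The state is a dict: "time_s": time; "q": joint angles; "dq": joint speeds; "joint_efforts": joint torques, N m; "ee_pos": TCP position; "ee_rot": TCP orientation; "contact_force": force on the tool from outside, world axes, zero at the start; "moment": the same for the moment, N m; "grip_width": opening from 0.0 (shut) to 1.0 (fully open).
Only numpy, scipy, OpenCV 4.12 (cv2) and the standard library are available. Lean on these libraries where they do the work, as an engineer would, in place of code of your own. Each camera call takes 0.05 s, during which the arm holds its last target.

## Task

Make up the steel display tray in two sections, a croissant half and a sugared half; the croissant and the sugared ring already at its back stay where they are and show which half is which. Before any ring or biscuit goes onto the tray, fit the beech divider across its middle, flat on the floor and hooked over the front and back rims; lay the loose croissant in front of the tray's croissant and, in the other half, the oval biscuit and the loose ring so that ring, biscuit, ring follow from back to front. Stand the price card on the counter just in front of the croissant half, parallel to the tray's front rim, and leave the cup and the tin of stirrers alone.

Things in the scene. Friction and masses are not known exactly. Their poses are not given: they have to be found in the camera images.
- croissant_tray: Open steel display tray, fixed on the counter, 204 mm deep (its x; +x is its back, away from the robot) by 300 mm wide (its y, to the left). Origin under its centre, on the counter. Floor 3 mm thick; rims 3 mm thick, top 26 mm above the counter; the front and back rims stand 99 to 102 mm from the centre, the side rims 147 to 150 mm.
- stock_croissant: The croissant already lying on the tray, at the back of one half (left or right varies), about 62 mm behind the tray's middle and 80 mm to the side. 55 x 86 x 41 mm, long along its y. Origin at the centre of its underside.
- stock_ring: The sugared ring cookie already lying on the tray, at the back of the other half. 60 mm across, 22 mm high. Origin at the centre of its underside.
- divider: Long upright beech bar, 232 mm (its x), on a foot 188 x 26 x 4 mm; grip it across the web, 9 mm thick (y), top at 47 mm. At each end an ear (underside 27 mm up) with a lip hanging down to 13 mm: a slot 94 to 108.5 mm from the middle that takes a tray rim, lip outside, with 5 mm to spare each way, once the foot is on the tray floor. Origin: centre of the foot's underside. Ends alike. 0.14 kg.
- croissant: The loose croissant, lying by itself on the bare counter. 49 x 84 x 38 mm, long along its y; grip it across the middle (along its x). Origin at the centre of its underside.
- ring: The loose sugared ring cookie, lying by itself on the bare counter (others lie under the gauze dome). 58 mm along its x, 60 mm along its y, 20 mm high. Origin at the centre of its underside.
- biscuit: Small plain oval biscuit on the counter, 31 mm (x) x 48 mm (y) x 13 mm high; its ends are rounded and slip, so grip it across x. Origin at the centre of its underside.
- card: Price card standing on the bare counter by the loose pastries (another stands far right, before the wooden board). Beech foot 22 (x) x 70 (y) x 12 mm; upright in it a card 2 mm thick, top 58 mm above the underside. Its faces look along x; grip the foot across x. Origin: centre of the foot's underside.
- cup: White porcelain cup, 73 mm across, 61 mm high, a bystander. Origin at the centre of its underside.
- stirrer_tin: Tin of wooden stirrers, 67 mm across, 142 mm high, a bystander. Origin at the centre of its underside.
Not all that is in view belongs to the job. What is shaped like the croissant but turquoise is not meant.

How it is judged:
At the end, for the whole second after the job is handed in: Divider flat on the floor over both rims, within 26 mm of the tray's middle, 7 deg of square; pieces flat in their halves, 35-125 mm to the side (biscuit, ring 50-115): biscuit 24 mm before to 30 mm behind mid-depth, ring 28 mm or more before; card upright, 6-88 mm before the rim, within 17 deg (z of divider in the frame of croissant_tray below 0.008 m and x of divider in the frame of croissant_tray between -0.009 and 0.009 m and y of divider in the frame of croissant_tray between -0.026 and 0.026 m and angle between the x axis of divider and the x axis of croissant_tray, either way round below 0.12 rad and angle between divider's own z axis and vertical below 0.08 rad and z of each of croissant, ring, biscuit, stock_croissant, stock_ring in the frame of croissant_tray below 0.012 m and angle between each of croissant, ring, biscuit, stock_croissant, stock_ring's own z axis and vertical below 0.3 rad and x of croissant in the frame of croissant_tray between -0.09 and 0.016 m and x of biscuit in the frame of croissant_tray between -0.024 and 0.03 m and x of ring in the frame of croissant_tray between -0.085 and -0.028 m and x of card in the frame of croissant_tray between -0.19 and -0.108 m and z of card in the frame of croissant_tray below 0.006 m and angle between card's own z axis and vertical below 0.1 rad and angle between the x axis of card and the x axis of croissant_tray, either way round below 0.3 rad and ((y of stock_croissant in the frame of croissant_tray between 0.035 and 0.125 m and y of stock_ring in the frame of croissant_tray between -0.125 and -0.035 m and y of croissant in the frame of croissant_tray between 0.035 and 0.125 m and y of ring in the frame of croissant_tray between -0.115 and -0.05 m and y of biscuit in the frame of croissant_tray between -0.115 and -0.05 m and y of card in the frame of croissant_tray between 0.035 and 0.125 m) or (y of stock_croissant in the frame of croissant_tray between -0.125 and -0.035 m and y of stock_ring in the frame of croissant_tray between 0.035 and 0.125 m and y of croissant in the frame of croissant_tray between -0.125 and -0.035 m and y of ring in the frame of croissant_tray between 0.05 and 0.115 m and y of biscuit in the frame of croissant_tray between 0.05 and 0.115 m and y of card in the frame of croissant_tray between -0.125 and -0.035 m)) and linear speed of each of croissant, ring, biscuit, card, divider below 0.02 m/s); the robot touches nothing.
It fails at once if the loose ring or the biscuit lies on the tray while the divider is not in place ((z of divider in the frame of croissant_tray above 0.012 m or x of divider in the frame of croissant_tray above 0.015 m or x of divider in the frame of croissant_tray below -0.015 m or y of divider in the frame of croissant_tray above 0.04 m or y of divider in the frame of croissant_tray below -0.04 m) and ((x of ring in the frame of croissant_tray between -0.1 and 0.1 m and y of ring in the frame of croissant_tray between -0.148 and 0.148 m and z of ring in the frame of croissant_tray below 0.012 m) or (x of biscuit in the frame of croissant_tray between -0.1 and 0.1 m and y of biscuit in the frame of croissant_tray between -0.148 and 0.148 m and z of biscuit in the frame of croissant_tray below 0.012 m))).
It fails at once if the croissant or the ring that was on the tray is shifted by more than 20 mm (distance of any of stock_croissant, stock_ring from where it was at the start of the episode above 0.02 m).
It fails at once if the cup or the tin of stirrers is shifted by more than 25 mm (distance of any of cup, stirrer_tin from where it was at the start of the episode above 0.025 m).
It also fails if it takes over 120 s, if anything falls off the work surface, if the arm or the gripper's body presses on something with over 40 N, if the wrist force passes 120 N, or if a joint passes its speed limit or range.

## Working session

There is one attempt and no reset: what is moved stays moved. The work goes in short steps, Python scripts to look and compute and a tool call to move; the robot and the scene stay as the last step left them, time stands still between calls to the robot, and variables do not carry over. Pictures are saved under pics/ and viewed, and the job is handed in when it is done.

Besides the shell and the picture viewer there is one more tool, called after ">>>" by a JSON object that holds its "method" and its "body". carry_out: Moves the arm, as the interface text tells. Its arguments: {"type":"object","properties":{"moves":{"type":"array","items":{"type":"array","items":{"type":"array","items":{"type":"number"}}}}},"required":["moves"]}

```bash
mkdir -p pics; cat > h.py <<'E'
import numpy as np, cv2
from bench import arm
def snap(n,f=None):
    s=arm.snapshot(n)
    if f: cv2.imwrite(f'pics/{f}.png',np.asarray(s['pixels'])[:,:,::-1])
    return s
E
python3 - <<'E'
from h import *
print(arm.observe())
for n in ('scene','top','wrist'):
    s=snap(n,n+'0'); print(n,{k:(np.round(v,4).tolist() if k!='pixels' else 0) for k,v in s.items()})
E
```

```text
{'time_s': 0.0, 'q': array([-1.46109797e+00,  3.59490232e-01,  1.51140927e+00,  1.11959334e-05,
        1.27250006e+00, -1.15112259e-01]), 'dq': array([-1.51602218e-03,  1.48532835e-03, -4.76761062e-04, -8.62991270e-04,
        1.73088324e-03, -1.71569901e-05]), 'joint_efforts': array([-1.88565318e-03, -5.15379453e+01, -2.70731020e+01,  6.75302627e-02,
        3.49647843e-02, -1.61694620e-04]), 'ee_pos': array([ 0.13366753, -0.58422436,  0.22182721]), 'ee_rot': array([-3.13979893e+00, -2.18162760e-04,  2.24807120e-01]), 'contact_force': array([-0.08658324, -0.84816154, -0.19060485]), 'moment': array([ 0.06697017,  0.02973553, -0.01307626]), 'grip_width': 0.9998472912832769}
scene {'pixels': 0, 'vfov': 46.4298, 'cx': 320.2886, 'cy': 197.3429, 'view': [[0.853, 0.5218, 0.0118, -0.6042], [-0.3151, 0.4969, 0.8085, 0.0158], [0.4161, -0.6934, 0.5883, -1.6792], [0.0, 0.0, 0.0, 1.0]]}
top {'pixels': 0, 'vfov': 55.0643, 'cx': 321.4861, 'cy': 204.1076, 'view': [[-0.0456, -0.999, 0.0024, 0.2688], [0.9764, -0.044, 0.2114, -0.5498], [-0.2111, 0.0119, 0.9774, -1.1339], [0.0, 0.0, 0.0, 1.0]]}
wrist {'pixels': 0, 'vfov': 65.7065, 'cx': 316.5638, 'cy': 196.3135, 'mount': [[0.0008, 0.9598, 0.2807, 0.0785], [1.0, -0.0004, -0.0015, -0.0003], [-0.0013, 0.2807, -0.9598, -0.1619], [0.0, 0.0, 0.0, 1.0]]}
```

View pics/scene0.png

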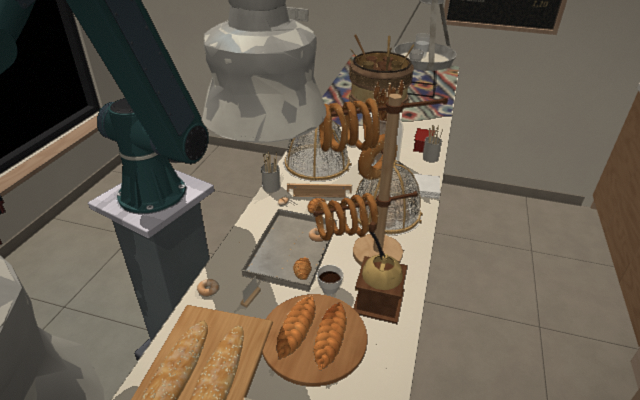

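View pics/top0.png

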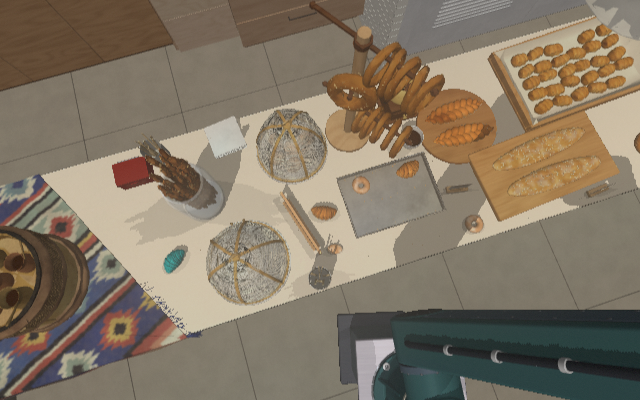

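View pics/wrist0.png

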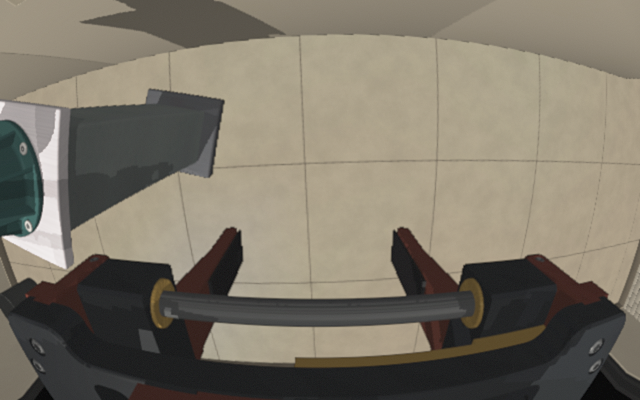

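The top view shows the tray at about (390,195), with the ring at (361,185) on the left and the croissant at (408,170) on the right. The divider is at (300,218), a loose croissant at (324,211), something small at (335,247), a card at (458,188), a ring at (474,224) and a second card at (597,190). I'll enlarge this area.

```bash
cat >> h.py <<'E'
def rays(s,uv):
    uv=np.atleast_2d(np.asarray(uv,float)); H=s['pixels'].shape[0]
    f=H/2/np.tan(np.radians(s['vfov'])/2)
    d=np.c_[(uv[:,0]-s['cx'])/f,-(uv[:,1]-s['cy'])/f,-np.ones(len(uv))]
    V=np.asarray(s['view']); R=V[:3,:3]; c=-R.T@V[:3,3]
    return c,d@R
def p2w(s,uv,z=0):
    c,d=rays(s,uv); return c+d*((z-c[2])/d[:,2])[:,None]
def w2p(s,P):
    P=np.atleast_2d(P); V=np.asarray(s['view']); q=P@V[:3,:3].T+V[:3,3]
    H=s['pixels'].shape[0]; f=H/2/np.tan(np.radians(s['vfov'])/2)
    return np.c_[s['cx']+f*q[:,0]/-q[:,2], s['cy']-f*q[:,1]/-q[:,2]]
def crop(s,x0,y0,x1,y1,k,f):
    im=np.asarray(s['pixels'])[y0:y1,x0:x1,::-1]
    cv2.imwrite(f'pics/{f}.png',cv2.resize(im,None,fx=k,fy=k,interpolation=cv2.INTER_CUBIC))
E
python3 - <<'E'
from h import *
s=snap('top'); crop(s,270,130,400,280,4,'tA'); crop(s,380,130,540,250,5,'tB')
s=snap('scene'); crop(s,190,150,390,320,4,'sA')
E
```

```text
(no output)
```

View pics/tA.png

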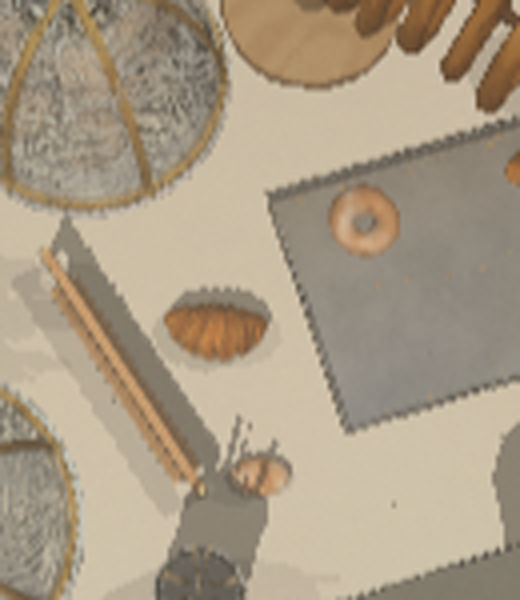

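View pics/tB.png

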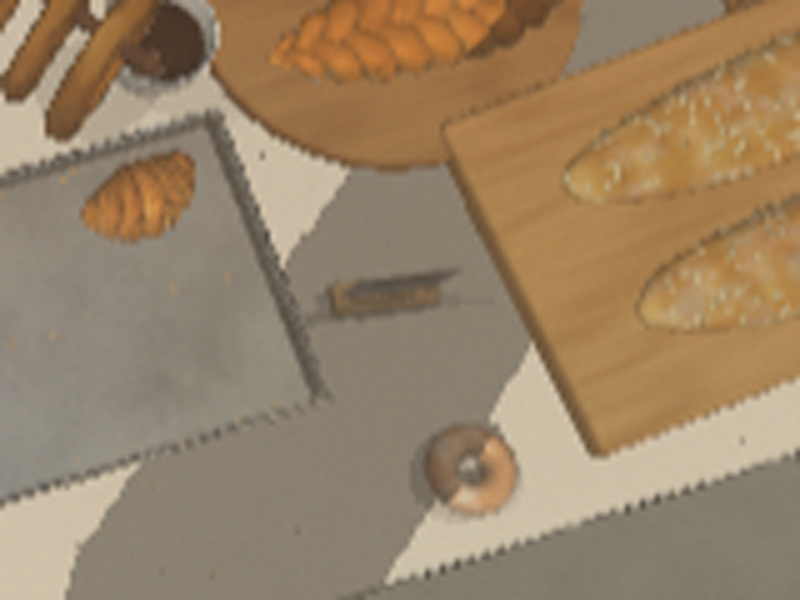

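View pics/sA.png

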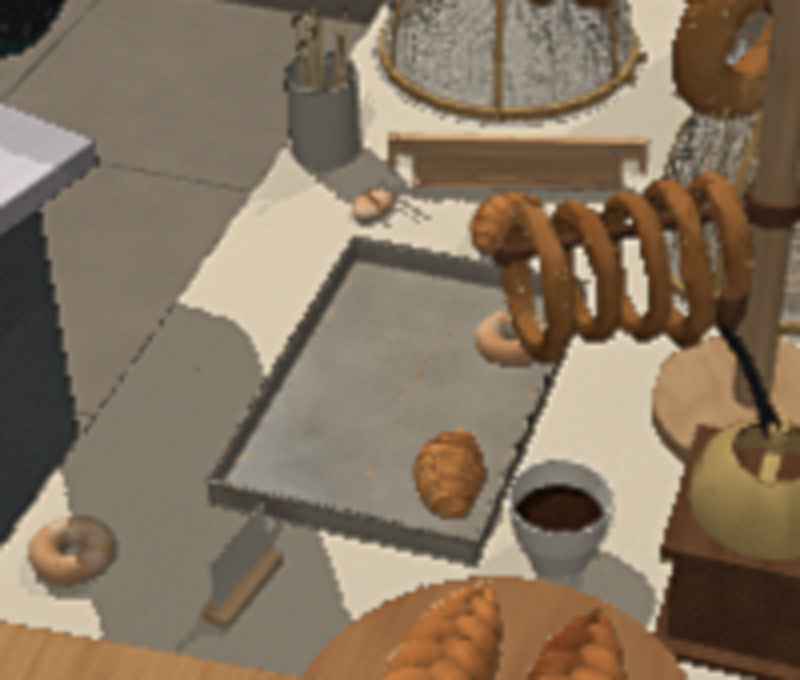

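```bash
python3 - <<'E'
from h import *
s=snap('top')
A=lambda x,y:(270+x/4,130+y/4); B=lambda x,y:(380+x/5,130+y/5)
c=p2w(s,[A(268,193),A(348,430),B(215,115),B(322,400)],.026)[:,:2]
print(c); ctr=c.mean(0); print('ctr',ctr, [np.linalg.norm(a) for a in (c[0]-c[2],c[1]-c[3],c[0]-c[1],c[2]-c[3])])
l=(c[0]+c[1]-c[2]-c[3]); print('yaw',np.degrees(np.arctan2(-l[0],l[1])))
f=(c[0]+c[2]-c[1]-c[3]); print('yaw',np.degrees(np.arctan2(f[1],f[0])))
def pr(n,p,z): print(n,p2w(s,p,z)[:,:2].round(4).tolist())
pr('divtop',[A(45,252),A(200,490)],.047)
pr('crois',[A(218,333),A(165,325),A(270,322)],.019)
pr('biscuit',[A(262,475)],.007)
pr('tin',[A(200,580)],.1)
pr('stockring',[A(365,220)],.011+.003)
pr('stockcr',[B(140,197)],.02)
pr('ring',[B(471,469)],.01)
pr('cardfoot',[B(332,290),B(440,292), B(390,300)],.008)
pr('cup',[B(165,45)],.06)
E
```

```text
[[ 0.65186058  0.18902533]
 [ 0.45639999  0.13680154]
 [ 0.72531519 -0.09843994]
 [ 0.53161191 -0.14718367]]
ctr [0.59129692 0.02005082] [np.float64(0.2967016299698323), np.float64(0.2937761643343473), np.float64(0.20231699396331634), np.float64(0.19974210880305038)]
yaw 14.582612274607307
yaw 14.544549791277582
divtop [[0.6055, 0.3687], [0.413, 0.2549]]
crois [[0.5397, 0.2348], [0.5481, 0.2769], [0.5467, 0.1928]]
biscuit [[0.4261, 0.2052]]
tin [[0.3439, 0.2579]]
stockring [[0.6289, 0.1105]]
stockcr [[0.6732, -0.0454]]
ring [[0.4854, -0.243]]
cardfoot [[0.6078, -0.1681], [0.6033, -0.2387], [0.5994, -0.2053]]
cup [[0.7623, -0.0609]]
```

```bash
python3 - <<'E'
from h import *
s=snap('top'); crop(s,190,90,390,310,3,'tD')
s=snap('scene'); crop(s,240,40,440,240,4,'sD')
E
```

```text
(no output)
```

View pics/tD.png

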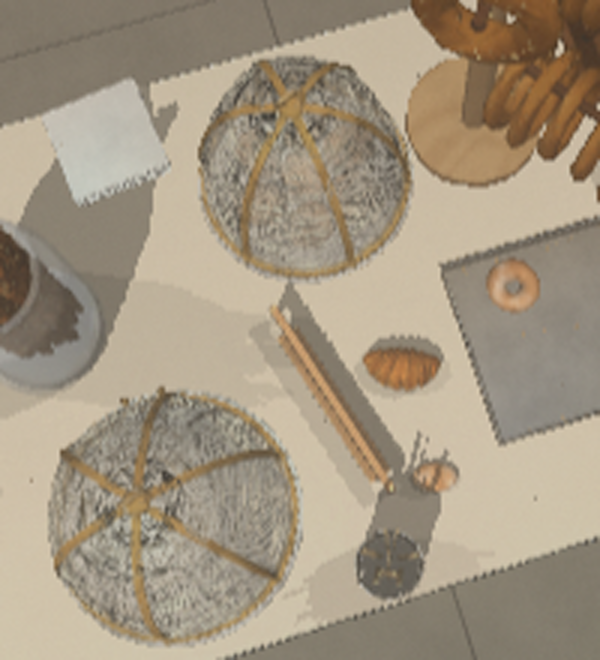

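View pics/sD.png

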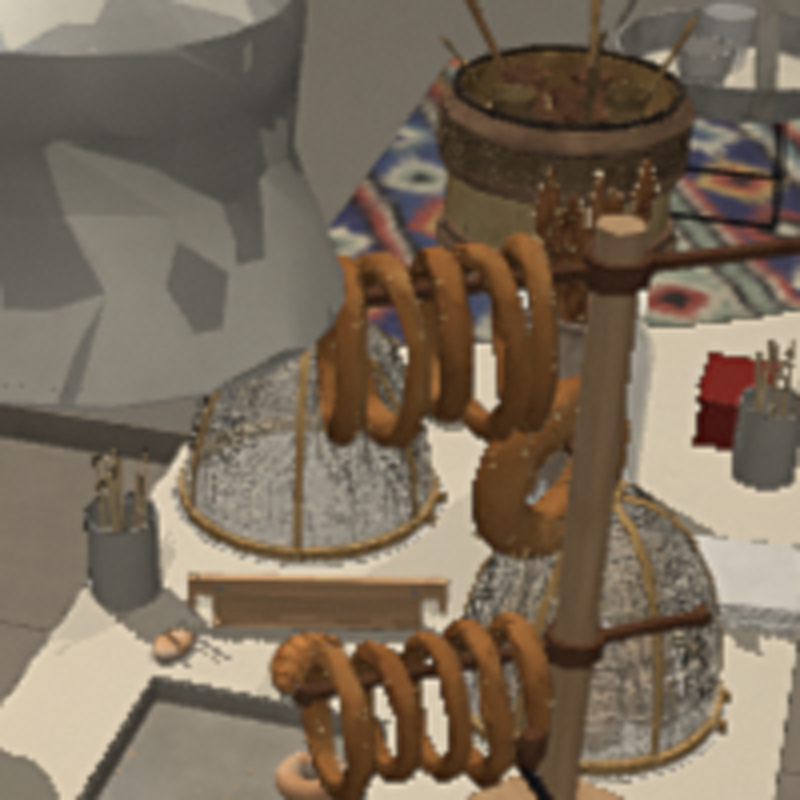

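```bash
python3 - <<'E'
from h import *
t=snap('top'); s=snap('scene')
def c(s):
    V=np.asarray(s['view']); return -V[:3,:3].T@V[:3,3]
print('cams',c(t).round(3),c(s).round(3))
for n,p in (('lowerNearEnd',(313,206)),('upperNear',(240+340/4,40+420/4)),('lowerbottom',(240+345/4,40+790/4)),('dome1apexish',(315,125))):
    print(n,[ (z,p2w(s,p,z)[0].round(3)[:2].tolist(),w2p(t,p2w(s,p,z))[0].round().tolist()) for z in (0.05,.1,.15,.2,.25,.3,.35)])
D=lambda x,y:(190+x/3,90+y/3)
print('d1 base', p2w(t,[D(300,490),D(280,580),D(275,430),D(200,625),D(50,520),D(160,640)],0).round(3)[:,:2].tolist())
print('d2 base', p2w(t,[D(300,280),D(410,190),D(230,250),D(200,170)],0).round(3)[:,:2].tolist())
print('tin top', p2w(t,[D(392,565)],.142).round(3))
E
python3 - <<'E'
import sys; sys.path.insert(0,'.')
import os; os.chdir('.')
from h import *
crop(snap('top'),310,0,450,180,4,'tP')
E
```

```text
cams [0.31  0.258 1.224] [ 1.219 -0.857  0.982]
lowerNearEnd [(0.05, [0.565, 0.187], [339.0, 203.0]), (0.1, [0.6, 0.131], [358.0, 187.0]), (0.15, [0.635, 0.075], [378.0, 170.0]), (0.2, [0.67, 0.019], [399.0, 152.0]), (0.25, [0.705, -0.037], [423.0, 133.0]), (0.3, [0.74, -0.093], [448.0, 112.0]), (0.35, [0.775, -0.149], [475.0, 89.0])]
upperNear [(0.05, [0.389, 0.557], [221.0, 265.0]), (0.1, [0.434, 0.481], [242.0, 247.0]), (0.15, [0.478, 0.405], [266.0, 229.0]), (0.2, [0.523, 0.329], [291.0, 208.0]), (0.25, [0.567, 0.254], [318.0, 187.0]), (0.3, [0.612, 0.178], [347.0, 163.0]), (0.35, [0.656, 0.102], [378.0, 138.0])]
lowerbottom [(0.05, [0.683, 0.075], [372.0, 165.0]), (0.1, [0.712, 0.025], [390.0, 151.0]), (0.15, [0.741, -0.025], [409.0, 135.0]), (0.2, [0.77, -0.075], [429.0, 118.0]), (0.25, [0.798, -0.125], [451.0, 100.0]), (0.3, [0.827, -0.175], [475.0, 80.0]), (0.35, [0.856, -0.225], [501.0, 59.0])]
dome1apexish [(0.05, [0.263, 0.682], [178.0, 310.0]), (0.1, [0.315, 0.6], [201.0, 291.0]), (0.15, [0.366, 0.517], [226.0, 271.0]), (0.2, [0.417, 0.435], [252.0, 249.0]), (0.25, [0.468, 0.352], [281.0, 226.0]), (0.3, [0.52, 0.27], [312.0, 200.0]), (0.35, [0.571, 0.187], [345.0, 173.0])]
d1 base [[0.419, 0.35], [0.327, 0.373], [0.484, 0.375], [0.285, 0.457], [0.399, 0.614], [0.272, 0.498]]
d2 base [[0.649, 0.344], [0.748, 0.218], [0.687, 0.42], [0.782, 0.452]]
tin top [[0.333 0.256 0.142]]
```

View pics/tP.png

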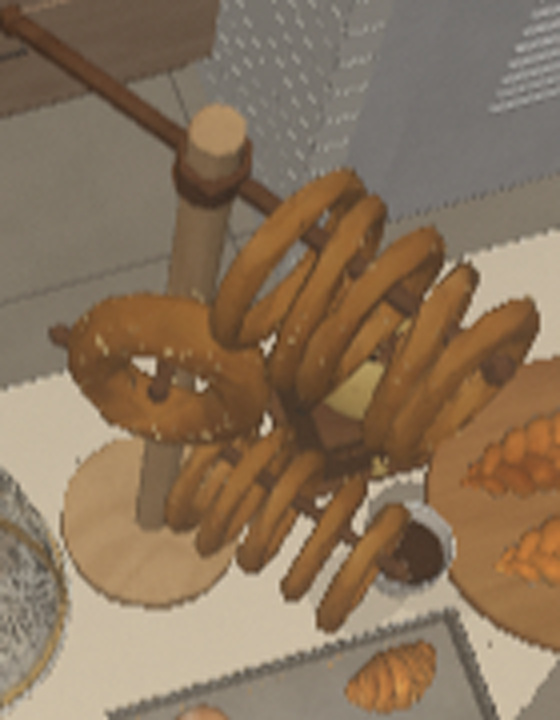

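```bash
python3 - <<'E'
from h import *
from scipy.optimize import least_squares
t=snap('top'); D=lambda x,y:(190+x/3,90+y/3)
S=lambda x,y:(240+x/4,40+y/4)
sc=snap('scene')
# base rim visible pts (rim at z~.005)
P=np.r_[p2w(t,[D(300,490),D(295,540),D(275,590),D(235,625),D(165,642),D(285,440)],.005),p2w(sc,[S(180,475),S(195,520),S(240,550),S(300,558),S(365,548),S(420,520),S(445,490)],.005)][:,:2]
print(P.round(3).tolist())
r=least_squares(lambda q:np.hypot(*(P-q[:2]).T)-q[2],[.39,.48,.13]); print(r.x,r.fun.round(3))
for z in (.1,.13,.15,.17,.2): print(z,p2w(t,D(138,500),z)[0].round(3))
# silhouette in scene: left edge of dome, right
E
```

```text
[[0.418, 0.35], [0.367, 0.356], [0.317, 0.378], [0.283, 0.42], [0.27, 0.492], [0.472, 0.364], [0.271, 0.444], [0.331, 0.383], [0.397, 0.363], [0.452, 0.381], [0.495, 0.429], [0.515, 0.5], [0.509, 0.562]]
[0.39384199 0.48550257 0.12824498] [ 0.01   0.004  0.004  0.    -0.004  0.016  0.002 -0.008 -0.005 -0.009
 -0.013 -0.006  0.01 ]
0.1 [0.407 0.5   0.1  ]
0.13 [0.405 0.493 0.13 ]
0.15 [0.403 0.489 0.15 ]
0.17 [0.401 0.485 0.17 ]
0.2 [0.399 0.478 0.2  ]
```

```bash
cat >> h.py <<'E'
from scipy.spatial.transform import Rotation as Ro
def Rcur(st): return Ro.from_euler('xyz',st['ee_rot'])
def plan(xyz,yaw,hand,n=None,start=None):
    """yaw deg; tool down"""
    st=arm.observe(); p=np.array(st['ee_pos']); R=Rcur(st)
    if start is not None: p,R=np.array(start[0]),Ro.from_euler('xyz',[np.pi,0,np.radians(start[1])])
    T=Ro.from_euler('xyz',[np.pi,0,np.radians(yaw)])
    d=np.array(xyz)-p; rv=(R.inv()*T).as_rotvec(degrees=True)
    k=max(int(np.ceil(np.linalg.norm(d)/.061)),int(np.ceil(np.linalg.norm(rv)/10.6)),1)
    k=n or k
    out=[]
    for i in range(k):
        l=R.inv().apply(d/k)
        out.append([hand]+[round(float(v),4) for v in l]+[round(float(v),2) for v in rv/k]); R=R*Ro.from_rotvec(rv/k,degrees=True)
    print(k,'rows'); 
    for o in out: print(o)
def st():
    s=arm.observe(); print(round(s['time_s'],2),np.round(s['ee_pos'],4),np.degrees(s['ee_rot']).round(2),np.round(s['contact_force'],1),round(s['grip_width']*88,1))
E
python3 - <<'E'
from h import *
plan([.45,-.35,.25],100,0.0)
E
```

```text
9 rows
[0.0, 0.0401, -0.0176, -0.003, -0.0, -0.0, -9.68]
[0.0, 0.0425, -0.0106, -0.003, -0.0, -0.0, -9.68]
[0.0, 0.0436, -0.0033, -0.003, -0.0, -0.0, -9.68]
[0.0, 0.0436, 0.0041, -0.003, -0.0, -0.0, -9.68]
[0.0, 0.0423, 0.0113, -0.003, -0.0, -0.0, -9.68]
[0.0, 0.0398, 0.0183, -0.003, -0.0, -0.0, -9.68]
[0.0, 0.0361, 0.0247, -0.003, -0.0, -0.0, -9.68]
[0.0, 0.0315, 0.0304, -0.003, -0.0, -0.0, -9.68]
[0.0, 0.0259, 0.0353, -0.003, -0.0, -0.0, -9.68]
```

>>> {"method": "carry_out", "body": {"moves": [[[0, 0.04, -0.018, -0.003, 0, 0, -9.7], [0, 0.0425, -0.011, -0.003, 0, 0, -9.7], [0, 0.0435, -0.003, -0.003, 0, 0, -9.7], [0, 0.0435, 0.004, -0.003, 0, 0, -9.7], [0, 0.042, 0.011, -0.003, 0, 0, -9.7]]]}}

```text
time_s: 1.27
ee_pos: [0.3097, -0.4531, 0.2379]
ee_rot: [3.141, 0.0, 1.077]
contact_force: [-0.7, -0.1, 0.5]
grip_width: 0.998
```

>>> {"method": "carry_out", "body": {"moves": [[[0, 0.04, 0.018, -0.003, 0, 0, -9.7], [0, 0.036, 0.025, -0.003, 0, 0, -9.7], [0, 0.0315, 0.03, -0.003, 0, 0, -9.7], [0, 0.026, 0.035, -0.003, 0, 0, -9.7]]]}}

```text
time_s: 1.78
ee_pos: [0.4494, -0.348, 0.2499]
ee_rot: [3.141, 0.0, 1.754]
contact_force: [0.0, -0.3, 0.5]
grip_width: 1.001
```

```bash
python3 - <<'E'
from h import *
st()
plan([.48,-.02,.25],180,0.0)
plan([.505,.305,.25],210.6,0.5,start=([.48,-.02,.25],180))
E
```

```text
1.77 [ 0.4494 -0.348   0.2499] [1.7999e+02 2.0000e-02 1.0050e+02] [ 0.  -0.3  0.5] 88.1
8 rows
[0.0, 0.0396, 0.0112, -0.0, -0.0, 0.0, -9.94]
[0.0, 0.0371, 0.0179, -0.0, -0.0, 0.0, -9.94]
[0.0, 0.0334, 0.024, -0.0, -0.0, 0.0, -9.94]
[0.0, 0.0288, 0.0294, -0.0, -0.0, 0.0, -9.94]
[0.0, 0.0233, 0.034, -0.0, -0.0, 0.0, -9.94]
[0.0, 0.0171, 0.0375, -0.0, -0.0, 0.0, -9.94]
[0.0, 0.0103, 0.0399, -0.0, -0.0, 0.0, -9.94]
[0.0, 0.0033, 0.041, -0.0, -0.0, 0.0, -9.94]
6 rows
[0.5, -0.0042, 0.0542, 0.0, 0.0, 0.0, -5.1]
[0.5, -0.009, 0.0536, 0.0, 0.0, 0.0, -5.1]
[0.5, -0.0137, 0.0526, 0.0, 0.0, 0.0, -5.1]
[0.5, -0.0183, 0.0511, 0.0, 0.0, 0.0, -5.1]
[0.5, -0.0228, 0.0493, 0.0, 0.0, 0.0, -5.1]
[0.5, -0.0271, 0.0471, 0.0, 0.0, 0.0, -5.1]
```

Tracking is accurate. I'll carry on.

>>> {"method": "carry_out", "body": {"moves": [[[0, 0.0396, 0.011, 0, 0, 0, -9.9], [0, 0.037, 0.018, 0, 0, 0, -9.9], [0, 0.0335, 0.024, 0, 0, 0, -9.9], [0, 0.029, 0.0295, 0, 0, 0, -9.9], [0, 0.0235, 0.034, 0, 0, 0, -9.9]]]}}

```text
time_s: 2.4
ee_pos: [0.4685, -0.1425, 0.2499]
ee_rot: [3.141, 0.0, 2.618]
contact_force: [0.3, -0.0, 0.5]
grip_width: 1.001
```

>>> {"method": "carry_out", "body": {"moves": [[[0, 0.017, 0.0375, 0, 0, 0, -10], [0, 0.0105, 0.04, 0, 0, 0, -10], [0, 0.0035, 0.041, 0, 0, 0, -10]]]}}

```text
time_s: 2.78
ee_pos: [0.4808, -0.0193, 0.2499]
ee_rot: [3.142, 0.001, -3.142]
contact_force: [0.9, 0.5, 0.5]
grip_width: 1.002
```

```bash
python3 - <<'E'
from h import *
st()
snap('wrist','w1')
E
```

```text
2.77 [ 0.4808 -0.0193  0.2499] [ 1.8e+02  3.0e-02 -1.8e+02] [0.9 0.5 0.5] 88.2
```

View pics/w1.png

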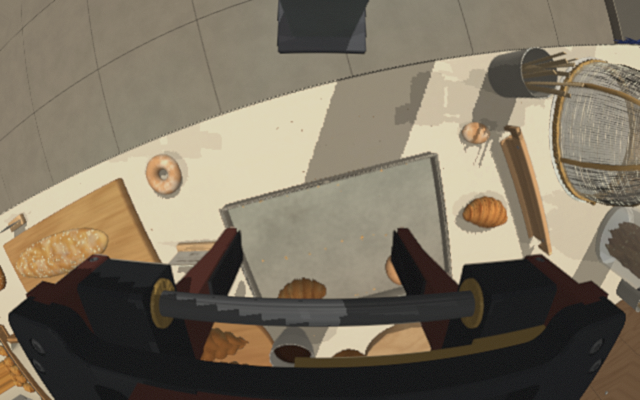

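```bash
cat >> h.py <<'E'
def wsnap(f=None):
    o=arm.observe(); s=snap('wrist',f); s['T']=(Rcur(o),np.array(o['ee_pos'])); return s
def wp2w(s,uv,z=0):
    uv=np.atleast_2d(np.asarray(uv,float)); f=200/np.tan(np.radians(s['vfov'])/2)
    x=uv[:,0]-s['cx']; y=uv[:,1]-s['cy']; r=np.hypot(x,y)+1e-9; th=r/f
    d=np.c_[np.sin(th)*x/r,-np.sin(th)*y/r,-np.cos(th)]
    M=np.asarray(s['mount']); R,p=s['T']
    d=R.apply(d@M[:3,:3].T); c=R.apply(M[:3,3])+p
    return c+d*((z-c[2])/d[:,2])[:,None]
def ortho(s,x0,x1,y0,y1,z,res,f):
    """top-down rectified picture from wrist at height z; +x up, +y left; res m/px"""
    H=int((x1-x0)/res); W=int((y1-y0)/res)
    X,Y=np.meshgrid(x1-(np.arange(H)+.5)*res, y1-(np.arange(W)+.5)*res, indexing='ij')
    P=np.c_[X.ravel(),Y.ravel(),np.full(X.size,z)]
    M=np.asarray(s['mount']); R,p=s['T']
    q=(R.inv().apply(P-p)-M[:3,3])@M[:3,:3]
    rr=np.hypot(q[:,0],q[:,1])+1e-12; th=np.arctan2(rr,-q[:,2]); ff=200/np.tan(np.radians(s['vfov'])/2)
    u=s['cx']+ff*th*q[:,0]/rr; v=s['cy']-ff*th*q[:,1]/rr
    im=cv2.remap(np.asarray(s['pixels'])[:,:,::-1].copy(),u.reshape(H,W).astype('f4'),v.reshape(H,W).astype('f4'),cv2.INTER_CUBIC)
    k=.05
    for a in np.arange(np.ceil(x0/k)*k,x1,k):
        r=int((x1-a)/res); cv2.line(im,(0,r),(6,r),(0,0,255),1); cv2.putText(im,f'{a:.2f}',(8,r+4),0,.35,(0,0,255),1)
    for a in np.arange(np.ceil(y0/k)*k,y1,k):
        c=int((y1-a)/res); cv2.line(im,(c,H-6),(c,H),(0,0,255),1); cv2.putText(im,f'{a:.2f}',(c-10,H-8),0,.35,(0,0,255),1)
    cv2.imwrite(f'pics/{f}.png',im)
E
python3 - <<'E'
from h import *
s=wsnap()
ortho(s,.35,.68,-.3,.35,.01,.001,'o1')
E
```

```text
(no output)
```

View pics/o1.png

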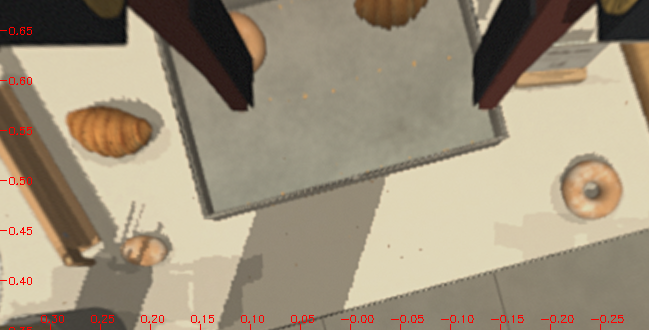

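>>> {"method": "carry_out", "body": {"moves": [[[0.5, -0.004, 0.054, 0, 0, 0, -5.1], [0.5, -0.009, 0.0535, 0, 0, 0, -5.1], [0.5, -0.0135, 0.0525, 0, 0, 0, -5.1], [0.5, -0.018, 0.051, 0, 0, 0, -5.1]]]}}

```text
time_s: 3.38
ee_pos: [0.4984, 0.1962, 0.2499]
ee_rot: [-3.141, 0.001, -2.791]
contact_force: [0.3, -0.0, 0.5]
grip_width: 0.581
```

```bash
python3 - <<'E'
from h import *
st()
s=wsnap('w2')
ortho(s,.35,.75,.05,.45,.047,.00075,'o2')
E
```

```text
3.38 [0.4984 0.1962 0.2499] [-1.7997e+02  3.0000e-02 -1.5989e+02] [ 0.3 -0.   0.5] 51.2
```

View pics/w2.png

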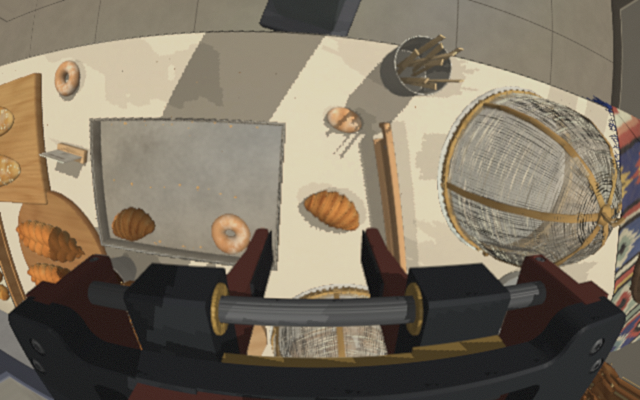

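View pics/o2.png

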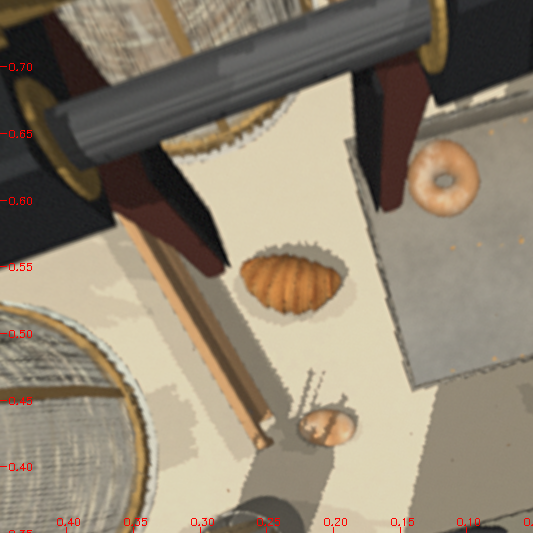

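```bash
python3 - <<'E'
from h import *
plan([.509,.312,.16],211,.5)
E
```

```text
3 rows
[0.5, -0.0158, 0.033, 0.0302, 0.07, 0.07, -3.52]
[0.5, -0.0179, 0.032, 0.0301, 0.07, 0.07, -3.52]
[0.5, -0.0198, 0.0308, 0.0301, 0.07, 0.07, -3.52]
```

>>> {"method": "carry_out", "body": {"moves": [[[0.5, -0.016, 0.033, 0.03, 0, 0, -3.6], [0.5, -0.018, 0.032, 0.03, 0, 0, -3.6], [0.5, -0.02, 0.031, 0.03, 0, 0, -3.6], [0.5, 0, 0, 0, 0, 0, 0]]]}}

```text
time_s: 3.92
ee_pos: [0.5078, 0.3055, 0.1572]
ee_rot: [3.141, -0.004, -2.602]
contact_force: [-0.4, -1.1, 1.3]
grip_width: 0.498
```

```bash
python3 - <<'E'
from h import *
st()
s=wsnap('w3')
ortho(s,.38,.62,.2,.42,.047,.0004,'o3')
E
```

```text
3.92 [0.5078 0.3055 0.1572] [ 179.96   -0.23 -149.08] [-0.4 -1.1  1.3] 43.9
```

View pics/w3.png

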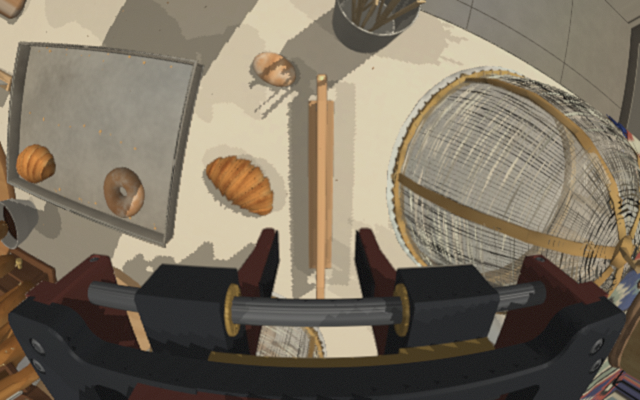

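View pics/o3.png

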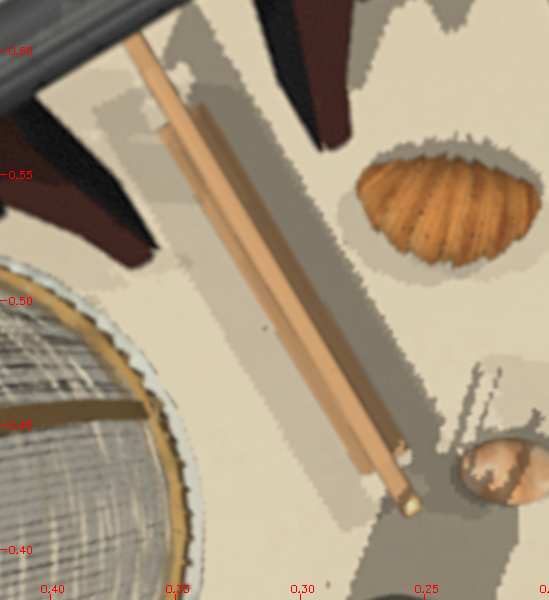

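```bash
python3 - <<'E'
from h import *
plan([.514,.314,.11],210.8,.5)
E
```

```text
1 rows
[0.5, -0.0097, 0.0053, 0.0486, -0.01, -0.15, 0.05]
```

>>> {"method": "carry_out", "body": {"moves": [[[0.5, -0.0097, 0.0053, 0.02, 0, -0.15, 0], [0.5, 0, 0, 0.03, 0, 0, 0], [0.5, 0, 0, 0.03, 0, 0, 0], [0.5, 0, 0, 0, 0, 0, 0]]]}}

```text
time_s: 4.47
ee_pos: [0.5134, 0.3131, 0.0778]
ee_rot: [3.141, -0.001, -2.604]
contact_force: [-0.1, -1.6, 1.2]
grip_width: 0.499
```

```bash
python3 - <<'E'
from h import *
st()
s=wsnap('w4')
E
```

```text
4.47 [0.5134 0.3131 0.0778] [ 1.7998e+02 -8.0000e-02 -1.4922e+02] [-0.1 -1.6  1.2] 43.9
```

View pics/w4.png

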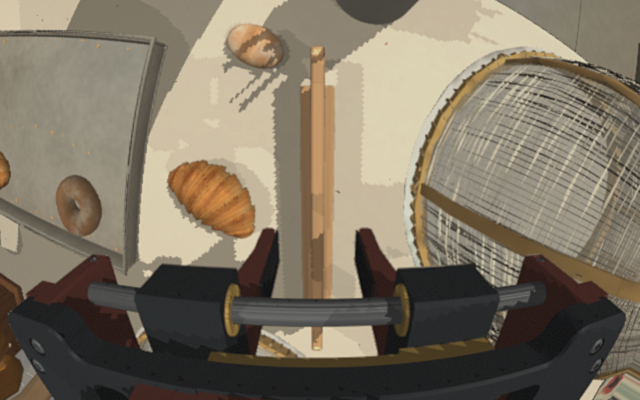

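>>> {"method": "carry_out", "body": {"moves": [[[0.5, 0, 0, 0.02, 0, 0, 0], [0.5, 0, 0, 0.016, 0, 0, 0], [0.5, 0, 0, 0.015, 0, 0, 0], [0.5, 0, 0, 0, 0, 0, 0]]]}}

```text
time_s: 5.03
ee_pos: [0.514, 0.3144, 0.0278]
ee_rot: [3.141, 0.001, -2.603]
contact_force: [-0.0, 0.6, 0.2]
grip_width: 0.503
```

>>> {"method": "carry_out", "body": {"moves": [[[0.6, 0, 0, 0.003, 0, 0, 0], [0.8, 0, 0, 0, 0, 0, 0], [1, 0, 0, 0, 0, 0, 0], [1, 0, 0, 0, 0, 0, 0], [1, 0, 0, 0, 0, 0, 0]]]}}

```text
time_s: 5.65
ee_pos: [0.5148, 0.3148, 0.0259]
ee_rot: [3.142, 0.003, -2.603]
contact_force: [0.6, 0.3, 1.2]
grip_width: 0.102
```

>>> {"method": "carry_out", "body": {"moves": [[[1, 0, 0, 0, 0, 0, 0], [1, 0, 0, 0, 0, 0, 0], [1, 0, 0, -0.025, 0, 0, 0], [1, 0, 0, -0.035, 0, 0, 0], [1, 0, 0, 0, 0, 0, 0]]]}}

```text
time_s: 6.28
ee_pos: [0.5164, 0.3156, 0.0878]
ee_rot: [-3.141, 0.008, -2.603]
contact_force: [-0.3, 0.4, -1.4]
grip_width: 0.105
```

```bash
python3 - <<'E'
from h import *
st()
s=wsnap('w5')
crop(snap('scene'),200,100,420,270,3,'s5')
E
```

```text
6.28 [0.5164 0.3156 0.0878] [-179.98    0.43 -149.12] [-0.3  0.4 -1.4] 9.2
```

View pics/w5.png

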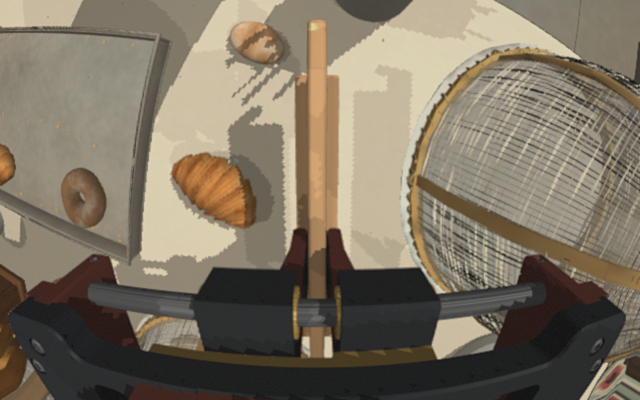

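View pics/s5.png

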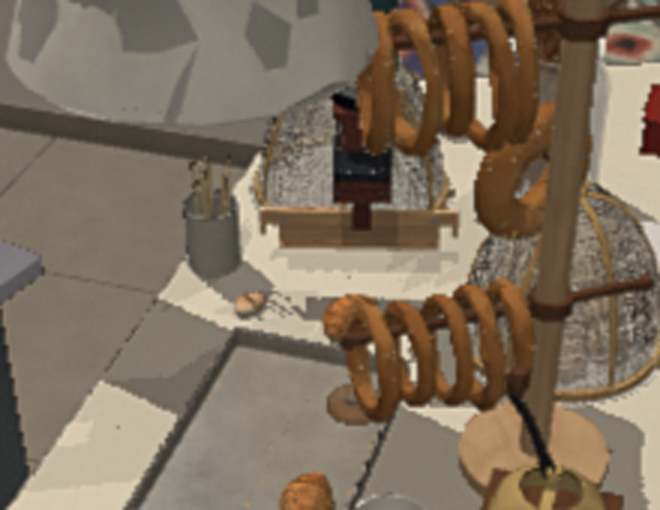

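```bash
python3 - <<'E'
from h import *
s=wsnap(); o=arm.observe(); R=Rcur(o)
for p,z in (((317,21),.109),((317,75),.0667),):
    w=wp2w(s,p,z)[0]; print(w.round(4), R.inv().apply(w-o['ee_pos']).round(4))
# from the pre-lift pic at w4 near end (317,46), top z .047, TCP then
o['ee_pos']
R4=Ro.from_euler('xyz',[179.98,-.08,-149.22],degrees=True); s['T']=(R4,np.array([.5134,.3131,.0778]))
for p,z in (((317,46),.047),((317,86),.004),((317,350),.047)):
    w=wp2w(s,p,z)[0]; print(w.round(4), R.inv().apply(w-[.5148,.3148,.0259]).round(4))
t=snap('top'); s5=snap('scene')
S=lambda x,y:(200+x/3,100+y/3)
print(p2w(s5,[S(260,207),S(459,213)],.109))
E
```

```text
[0.415 0.255 0.109] [ 0.1151 -0.0002 -0.0245]
[0.4327 0.2656 0.0667] [ 0.0945 -0.0002  0.0178]
[0.4146 0.2541 0.047 ] [ 0.1171 -0.0007 -0.0212]
[0.4338 0.2655 0.004 ] [ 0.0948 -0.0007  0.0218]
[0.6123 0.3721 0.047 ] [-0.1131 -0.0008 -0.021 ]
[[0.41583606 0.25231346 0.109     ]
 [0.61622898 0.36483603 0.109     ]]
```

```bash
python3 - <<'E'
from h import *
t=snap('top','t6'); s=snap('scene')
def tri(a,b):
    c1,d1=rays(t,a); c2,d2=rays(s,b); d1,d2=d1[0],d2[0]
    A=np.c_[d1,-d2]; k=np.linalg.lstsq(A,c2-c1,rcond=None)[0]
    p,q=c1+k[0]*d1,c2+k[1]*d2; return ((p+q)/2).round(3),np.linalg.norm(p-q).round(4)
S=lambda x,y:(200+x/3,100+y/3); T=lambda x,y:(310+x/4,y/4)
print('bottom',tri(T(330,625),S(377,418)))
print('top',tri(T(395,510),S(345,297)))
print('2nd bottom',tri(T(295,592),S(425,405)))
print('left side',tri(T(330,600),S(330,320)), tri(T(370,560),S(330,320)))
for z in (.08,.1,.12,.15,.2): print(z, w2p(t,[[.70,.05,z]]),w2p(s,[[.70,.05,z]]))
E
```

```text
bottom (array([0.703, 0.021, 0.09 ]), np.float64(0.0158))
top (array([ 0.708, -0.006,  0.258]), np.float64(0.0267))
2nd bottom (array([0.734, 0.05 , 0.098]), np.float64(0.0266))
left side (array([0.669, 0.029, 0.194]), np.float64(0.0262)) (array([0.687, 0.003, 0.218]), np.float64(0.029))
0.08 [[381.16657521 156.78284903]] [[327.02904219 236.41304496]]
0.1 [[382.16782103 154.63008254]] [[327.16762136 231.22093165]]
0.12 [[383.20270228 152.40499694]] [[327.30861262 225.93844532]]
0.15 [[384.82189397 148.92359255]] [[327.52476176 217.84003668]]
0.2 [[387.71492095 142.70333035]] [[327.89800347 203.85587725]]
```

```bash
python3 - <<'E'
from h import *
plan([.55,.16,.085],200,1)
plan([.566,.117,.085],194.6,1,start=([.55,.16,.085],200))
E
```

```text
3 rows
[1, 0.016, -0.0503, -0.0002, 0.01, 0.01, 3.63]
[1, 0.0128, -0.0513, -0.0002, 0.01, 0.01, 3.63]
[1, 0.0095, -0.052, -0.0002, 0.01, 0.01, 3.63]
1 rows
[1, -0.0003, -0.0459, -0.0, 0.0, -0.0, 5.4]
```

>>> {"method": "carry_out", "body": {"moves": [[[1, 0.016, -0.05, 0, 0, 0, 2], [1, 0.014, -0.051, 0, 0, 0, 4.5], [1, 0.0095, -0.052, 0, 0, 0, 4.5], [1, 0, -0.046, 0, 0, 0, 5.4], [1, 0, 0, 0, 0, 0, 0]]]}}

```text
time_s: 7.25
ee_pos: [0.5685, 0.1147, 0.0851]
ee_rot: [3.141, 0.003, -2.893]
contact_force: [0.4, 0.3, -2.2]
grip_width: 0.095
```

```bash
python3 - <<'E'
from h import *
st()
s=wsnap('w7')
crop(snap('scene'),200,100,420,270,3,'s7')
E
```

```text
7.25 [0.5685 0.1147 0.0851] [ 1.7999e+02  1.5000e-01 -1.6578e+02] [ 0.4  0.3 -2.2] 8.4
```

View pics/w7.png

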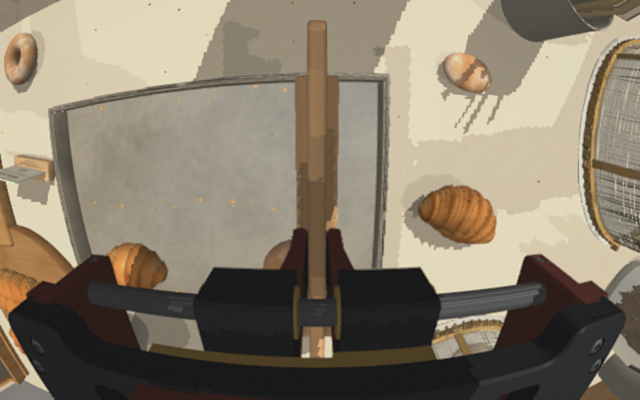

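View pics/s7.png

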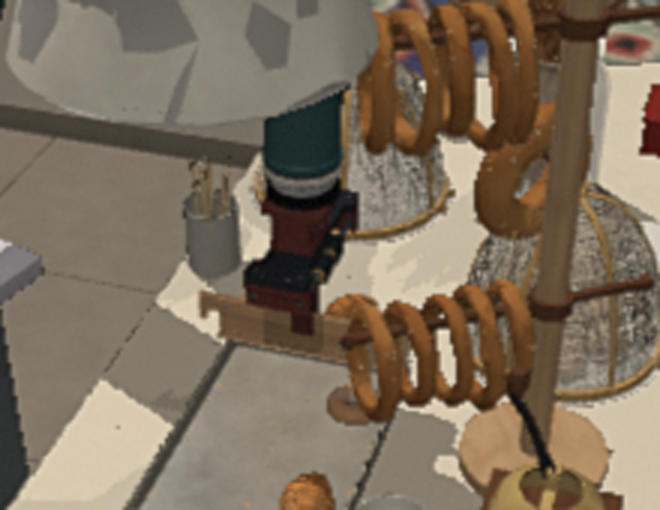

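```bash
python3 - <<'E'
from h import *
s=wsnap()
im=np.asarray(s['pixels'])[60:130,40:400,::-1]; cv2.imwrite('pics/z7.png',cv2.resize(im,None,fx=2.2,fy=4,interpolation=cv2.INTER_CUBIC))
E
```

```text
(no output)
```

View pics/z7.png

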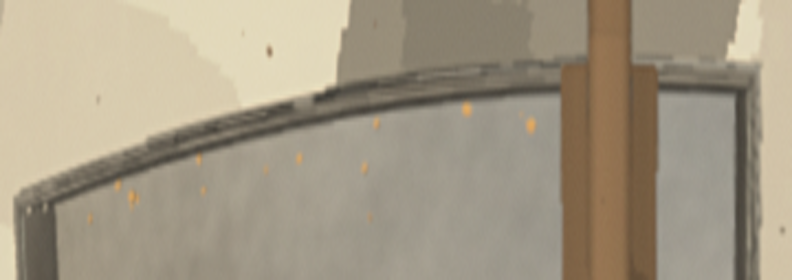

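```bash
python3 - <<'E'
from h import *
s=wsnap()
Z=lambda x,y:(40+x/2.2,60+y/4)
o=wp2w(s,[Z(18,195),Z(200,128),Z(400,73),Z(530,62),Z(755,67)],.026)[:,:2]
i=wp2w(s,[Z(60,203),Z(200,158),Z(400,106),Z(530,94),Z(735,90)],.026)[:,:2]
for a in (o,i):
    k=np.polyfit(a[:,1],a[:,0],1); print(np.degrees(np.arctan(-k[0])),k, (a[:,0]-np.polyval(k,a[:,1])).round(4)); print(a.round(4).tolist())
print(np.linalg.norm(o[0]-o[-1]))
# center implied
for off,a in ((.102,o),(.099,i)):
    k=np.polyfit(a[:,1],a[:,0],1); th=np.arctan(-k[0]); n=np.array([np.cos(th),np.sin(th)]); m=(o[0]+o[-1])/2
    m=np.array([np.polyval(k,m[1]),m[1]]); print('ctr',m+n*off)
E
```

```text
15.125695143500474 [-0.27030188  0.49558096] [-0.      0.0007 -0.001  -0.0002  0.0005]
[[0.5363, -0.1506], [0.5095, -0.0488], [0.4873, 0.0271], [0.4767, 0.069], [0.4585, 0.139]]
15.427082548747784 [-0.2759545   0.50155436] [-0.0004  0.0007 -0.0005  0.0002 -0.0001]
[[0.5347, -0.1214], [0.5154, -0.0476], [0.4932, 0.0285], [0.4823, 0.0705], [0.4646, 0.1337]]
0.29979346806233553
ctr [0.59561402 0.02081923]
ctr [0.59858691 0.02053877]
```

```bash
python3 - <<'E'
from h import *
plan([.592,.030,.063],195,1)
E
```

```text
2 rows
[1, -0.0012, -0.0461, 0.011, 0.04, 0.04, -0.22]
[1, -0.001, -0.0461, 0.011, 0.04, 0.04, -0.22]
```

>>> {"method": "carry_out", "body": {"moves": [[[1, -0.001, 0, 0.022, 0, 0, -0.6], [1, -0.001, -0.03, 0, 0, 0, 0], [1, 0, -0.032, 0, 0, 0, 0], [1, 0, -0.03, 0, 0, 0, 0], [1, 0, 0, 0, 0, 0, 0]]]}}

```text
time_s: 8.07
ee_pos: [0.5938, 0.0291, 0.0634]
ee_rot: [3.141, 0.003, -2.879]
contact_force: [0.4, 0.3, -1.2]
grip_width: 0.099
```

```bash
python3 - <<'E'
from h import *
st()
s=wsnap('w8')
im=np.asarray(s['pixels'])[0:150,220:420,::-1]; cv2.imwrite('pics/z8.png',cv2.resize(im,None,fx=4,fy=4,interpolation=cv2.INTER_CUBIC))
crop(snap('scene'),200,130,420,300,3,'s8')
E
```

```text
8.07 [0.5938 0.0291 0.0634] [ 1.7997e+02  1.7000e-01 -1.6493e+02] [ 0.4  0.3 -1.2] 8.7
```

View pics/z8.png

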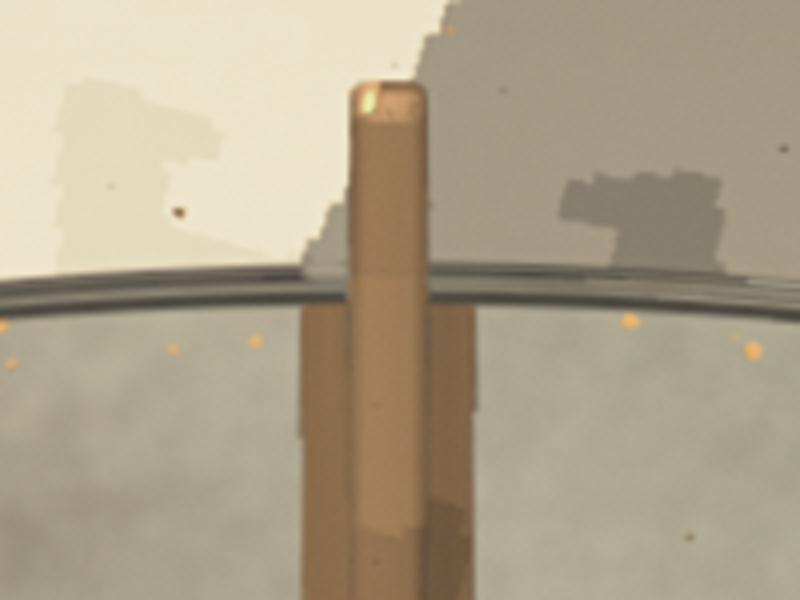

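View pics/s8.png

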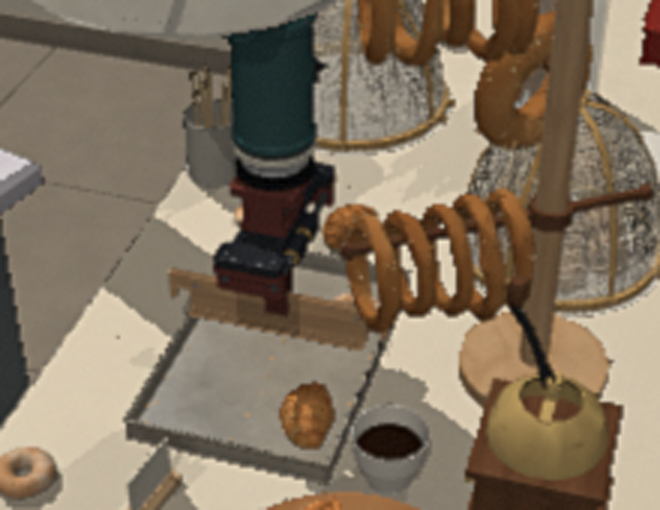

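View pics/w8.png

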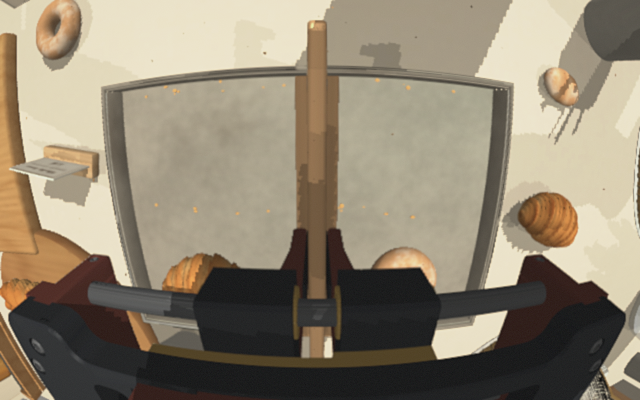

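```bash
python3 - <<'E'
from h import *
s=wsnap(); o=arm.observe(); R=Rcur(o)
Z=lambda x,y:(220+x/4,y/4)
for n,p,z in (('outer',Z(300,266),.026),('outer',Z(480,264),.026),('innerfloor',Z(300,303),.003),('innerfloor',Z(480,303),.003),('barend',Z(388,82),.0845),('footend',(317,75.5),.041),('cornR',(102,87),.026),('cornL',(514,82),.026),('backL',(474,325),.026)):
    w=wp2w(s,p,z)[0]; print(n,w.round(4), R.inv().apply(w-o['ee_pos']).round(4))
E
```

```text
outer [ 0.497  -0.0092  0.026 ] [ 0.1027 -0.0138  0.0371]
outer [0.4893 0.018  0.026 ] [0.1031 0.0146 0.0371]
innerfloor [ 0.501  -0.0098  0.003 ] [ 0.0991 -0.0154  0.0601]
innerfloor [0.4927 0.0208 0.003 ] [0.0991 0.0162 0.0602]
barend [4.799e-01 4.000e-04 8.450e-02] [ 0.1166  0.     -0.0214]
footend [0.5007 0.0061 0.041 ] [0.0952 0.0001 0.0221]
cornR [ 0.5354 -0.1513  0.026 ] [ 0.1028 -0.1609  0.0369]
cornL [0.4546 0.1421 0.026 ] [0.1041 0.1434 0.0373]
backL [0.6571 0.1983 0.026 ] [-0.106   0.1446  0.0377]
```

>>> {"method": "carry_out", "body": {"moves": [[[1, 0, 0, 0.014, 0, 0, 0], [1, 0, 0, 0.012, 0, 0, 0], [1, 0, 0, 0.005, 0, 0, 0], [1, 0, 0, 0.003, 0, 0, 0], [1, 0, 0, 0, 0, 0, 0]]]}}

```text
time_s: 8.85
ee_pos: [0.5934, 0.0294, 0.0295]
ee_rot: [3.141, 0.003, -2.878]
contact_force: [0.0, 0.4, -2.2]
grip_width: 0.103
```

>>> {"method": "carry_out", "body": {"moves": [[[1, 0, 0, 0.001, 0, 0, 0], [0.8, 0, 0, 0, 0, 0, 0], [0.65, 0, 0, 0, 0, 0, 0], [0.5, 0, 0, 0, 0, 0, 0], [0.5, 0, 0, 0, 0, 0, 0]]]}}

```text
time_s: 9.48
ee_pos: [0.5934, 0.0294, 0.0285]
ee_rot: [3.141, 0.003, -2.878]
contact_force: [-0.5, 0.0, -0.9]
grip_width: 0.489
```

>>> {"method": "carry_out", "body": {"moves": [[[0.5, 0, 0, -0.02, 0, 0, 0], [0.5, 0, 0, -0.04, 0, 0, 0], [0.5, 0, 0, 0, 0, 0, 0]]]}}

```text
time_s: 9.85
ee_pos: [0.5957, 0.0292, 0.0913]
ee_rot: [-3.14, 0.008, -2.878]
contact_force: [0.1, -0.1, 0.4]
grip_width: 0.496
```

```bash
python3 - <<'E'
from h import *
st()
s=wsnap('w9')
t=snap('top'); crop(t,310,120,470,260,5,'t9')
E
```

```text
9.85 [0.5957 0.0292 0.0913] [-179.94    0.47 -164.92] [ 0.1 -0.1  0.4] 43.7
```

View pics/w9.png

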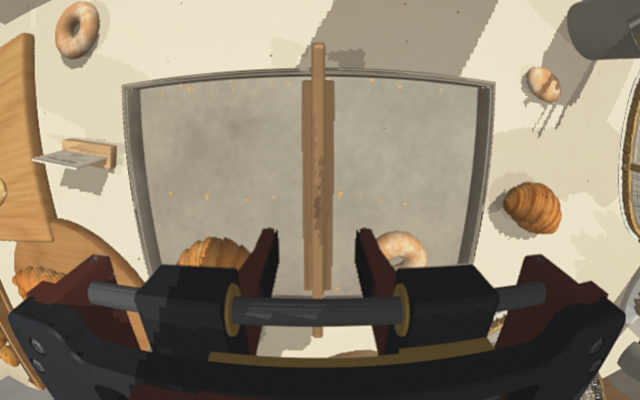

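View pics/t9.png

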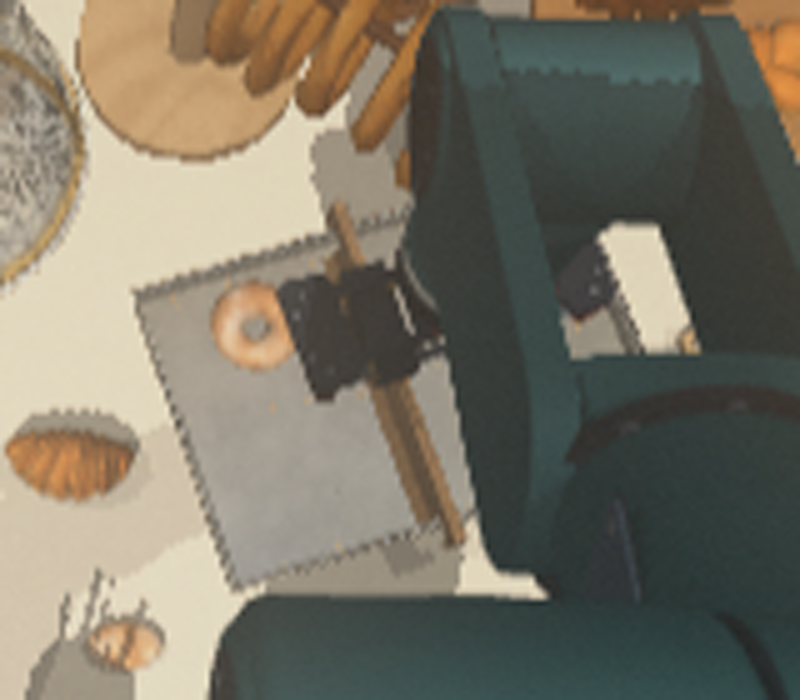

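```bash
python3 - <<'E'
from h import *
s=wsnap(); o=arm.observe(); R=Rcur(o)
for n,p,z in (('barend',(318,44),.05),('barfar',(317,336),.05),('footend',(317,81),.007),('cr',(532,208),.02),('bis',(544,84),.006)):
    w=wp2w(s,p,z)[0]; print(n,w.round(4))
plan([.54,.225,.19],90,0)
E
```

```text
barend [ 0.4795 -0.0005  0.05  ]
barfar [0.6959 0.0574 0.05  ]
footend [0.4998 0.0044 0.007 ]
cr [0.5436 0.2264 0.02  ]
bis [0.4272 0.2061 0.006 ]
10 rows
[0, -0.0, 0.0203, -0.0102, 0.01, 0.0, 10.51]
[0, 0.0037, 0.0199, -0.0102, 0.01, 0.0, 10.51]
[0, 0.0072, 0.0189, -0.0102, 0.01, 0.0, 10.51]
[0, 0.0106, 0.0173, -0.0102, 0.01, 0.0, 10.51]
[0, 0.0135, 0.0151, -0.0102, 0.01, 0.0, 10.51]
[0, 0.0161, 0.0123, -0.0102, 0.01, 0.0, 10.51]
[0, 0.0181, 0.0092, -0.0102, 0.01, 0.0, 10.51]
[0, 0.0194, 0.0058, -0.0102, 0.01, 0.0, 10.51]
[0, 0.0202, 0.0021, -0.0102, 0.01, 0.0, 10.51]
[0, 0.0202, -0.0016, -0.0102, 0.01, 0.0, 10.51]
```

>>> {"method": "carry_out", "body": {"moves": [[[0, 0.01, 0.035, -0.02, 0, 0, 0], [0, 0.01, 0.035, -0.02, 0, 0, 0], [0, 0, 0.02, -0.02, 0, 0, 10.6], [0, 0.004, 0.02, -0.02, 0, 0, 10.6], [0, 0.007, 0.019, -0.01, 0, 0, 10.6]]]}}

```text
time_s: 10.62
ee_pos: [0.5391, 0.1507, 0.1781]
ee_rot: [3.14, 0.001, 2.844]
contact_force: [-0.6, 0.2, -1.1]
grip_width: 0.99
```

>>> {"method": "carry_out", "body": {"moves": [[[0, 0.01, 0.017, 0, 0, 0, 10.6], [0, 0.013, 0.015, 0, 0, 0, 10.6], [0, 0.014, 0.01, 0, 0, 0, 10.6], [0, 0.01, 0, 0, 0, 0, 10.6], [0, 0, 0, 0, 0, 0, 10.6]]]}}

```text
time_s: 11.25
ee_pos: [0.5173, 0.2129, 0.1768]
ee_rot: [-3.141, -0.001, 1.92]
contact_force: [-0.2, -0.3, 0.6]
grip_width: 1.002
```

>>> {"method": "carry_out", "body": {"moves": [[[0, 0, 0, 0, 0, 0, 10.6], [0, 0, 0, 0, 0, 0, 10.0], [0, 0, 0, 0, 0, 0, 0]]]}}

```text
time_s: 11.62
ee_pos: [0.518, 0.2123, 0.1772]
ee_rot: [-3.141, -0.001, 1.567]
contact_force: [0.6, 0.1, 0.2]
grip_width: 0.998
```

```bash
python3 - <<'E'
from h import *
st()
s=wsnap('w10'); ortho(s,.36,.66,.1,.35,.019,.0005,'o10')
E
```

```text
11.62 [0.518  0.2123 0.1772] [-1.7998e+02 -4.0000e-02  8.9770e+01] [0.6 0.1 0.2] 87.9
```

View pics/o10.png

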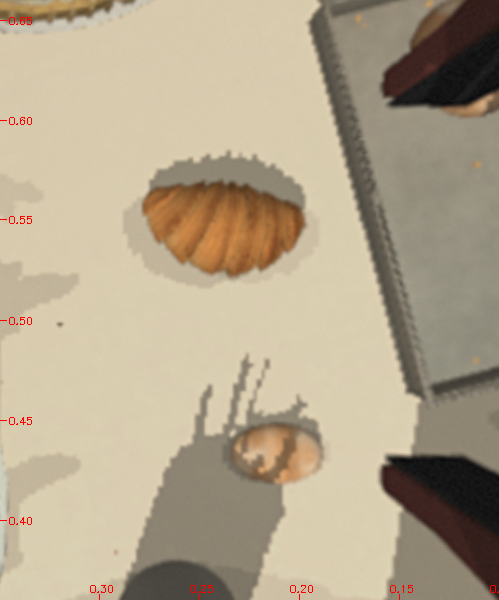

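```bash
python3 - <<'E'
from h import *
plan([.544,.237,.07],82.6,0)
E
```

```text
2 rows
[0, 0.0123, 0.0129, 0.0537, -0.0, -0.02, 3.64]
[0, 0.0131, 0.0121, 0.0537, -0.0, -0.02, 3.64]
```

>>> {"method": "carry_out", "body": {"moves": [[[0, 0.0125, 0.013, 0.04, 0, 0, 3.6], [0, 0.013, 0.012, 0.04, 0, 0, 3.6], [0, 0, 0, 0.04, 0, 0, 0], [0, 0, 0, 0.03, 0, 0, 0], [0, 0, 0, 0, 0, 0, 0]]]}}

```text
time_s: 12.3
ee_pos: [0.5427, 0.2365, 0.026]
ee_rot: [-3.138, 0.001, 1.442]
contact_force: [0.1, 0.4, 0.4]
grip_width: 1.002
```

```bash
python3 - <<'E'
from h import *
st()
s=wsnap('w11')
E
```

```text
12.3 [0.5427 0.2365 0.026 ] [-1.7979e+02  5.0000e-02  8.2640e+01] [0.1 0.4 0.4] 88.2
```

View pics/w11.png

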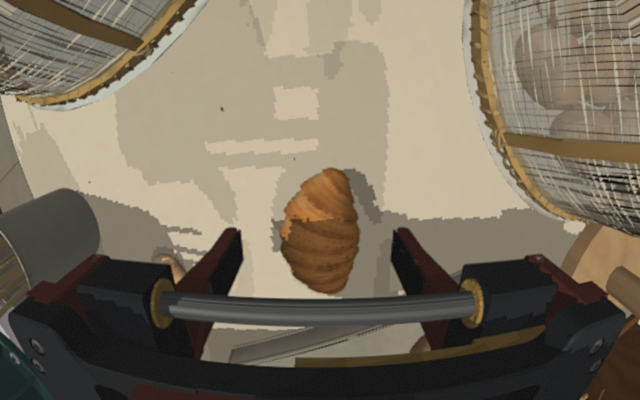

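Centred between the jaws. I'll go down and close.

>>> {"method": "carry_out", "body": {"moves": [[[0, 0, 0, 0.017, 0, 0, 0], [0.3, 0, 0, 0, 0, 0, 0], [0.5, 0, 0, 0, 0, 0, 0], [1, 0, 0, 0, 0, 0, 0], [1, 0, 0, 0, 0, 0, 0]]]}}

```text
time_s: 12.98
ee_pos: [0.5455, 0.2375, 0.0121]
ee_rot: [3.139, -0.002, 1.44]
contact_force: [0.0, 0.2, 0.4]
grip_width: 0.583
```

>>> {"method": "carry_out", "body": {"moves": [[[1, 0, 0, 0, 0, 0, 0], [1, 0, 0, -0.02, 0, 0, 0], [1, 0, 0, -0.04, 0, 0, 0], [1, 0, 0, -0.04, 0, 0, 0], [1, 0, 0, 0, 0, 0, 0]]]}}

```text
time_s: 13.6
ee_pos: [0.5475, 0.238, 0.1149]
ee_rot: [3.134, -0.004, 1.44]
contact_force: [0.3, 1.1, -1.0]
grip_width: 0.539
```

```bash
python3 - <<'E'
from h import *
st()
s=wsnap('w12')
a=np.radians(14.95); c=np.array([.5945,.0205])
def tw(x,y): return c+[x*np.cos(a)-y*np.sin(a), x*np.sin(a)+y*np.cos(a)]
for n,p in (('cr',(-.035,-.078)),('bis',(.003,.082)),('ring',(-.052,.082)),('card',(-.145,-.08))): print(n,tw(*p).round(4))
w=tw(-.035,-.078)
plan([w[0],w[1],.115],100,1)
E
```

```text
13.6 [0.5475 0.238  0.1149] [179.54  -0.26  82.48] [ 0.3  1.1 -1. ] 47.4
cr [ 0.5808 -0.0639]
bis [0.5762 0.1005]
ring [0.5231 0.0863]
card [ 0.475  -0.0942]
5 rows
[1, -0.0589, 0.0148, -0.0005, 0.06, -0.03, -3.5]
[1, -0.0597, 0.0112, -0.0005, 0.06, -0.03, -3.5]
[1, -0.0602, 0.0075, -0.0005, 0.06, -0.03, -3.5]
[1, -0.0606, 0.0038, -0.0005, 0.06, -0.03, -3.5]
[1, -0.0607, 0.0001, -0.0004, 0.06, -0.03, -3.5]
```

View pics/w12.png

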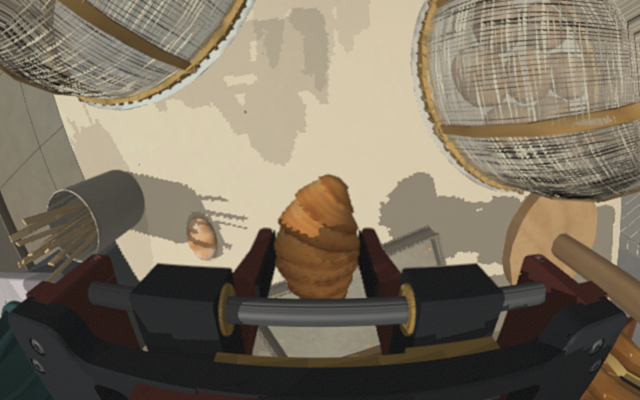

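```bash
python3 - <<'E'
from h import *
a=np.radians(14.95); c=np.array([.5945,.0205])
def tw(x,y): return c+[x*np.cos(a)-y*np.sin(a), x*np.sin(a)+y*np.cos(a)]
w=tw(-.042,-.078); print(w)
plan([.515,.13,.095],90,1)
plan([.53,-.02,.095],98,1,start=([.515,.13,.095],90))
plan([w[0],w[1],.095],100,1,start=([.53,-.02,.095],98))
E
```

```text
[ 0.57404377 -0.0656948 ]
2 rows
[1, -0.0554, -0.0084, 0.0088, 0.15, -0.08, -3.76]
[1, -0.0547, -0.012, 0.0089, 0.15, -0.08, -3.76]
3 rows
[1, -0.05, 0.005, 0.0, -0.0, 0.0, -2.67]
[1, -0.0502, 0.0027, 0.0, -0.0, 0.0, -2.67]
[1, -0.0502, 0.0003, 0.0, -0.0, 0.0, -2.67]
2 rows
[1, -0.0257, 0.0186, 0.0, 0.0, 0.0, -1.0]
[1, -0.026, 0.0182, 0.0, 0.0, 0.0, -1.0]
```

>>> {"method": "carry_out", "body": {"moves": [[[1, -0.0555, -0.0085, 0.009, 0.2, 0, -3.8], [1, -0.0545, -0.012, 0.009, 0.2, 0, -3.8], [1, -0.05, 0.005, 0, 0, 0, -2.7], [1, -0.05, 0.0025, 0, 0, 0, -2.7], [1, -0.05, 0, 0, 0, 0, -2.7]]]}}

```text
time_s: 14.28
ee_pos: [0.5273, -0.0212, 0.0915]
ee_rot: [-3.135, -0.003, 1.715]
contact_force: [1.0, 0.8, 0.2]
grip_width: 0.538
```

>>> {"method": "carry_out", "body": {"moves": [[[1, -0.0255, 0.0185, 0, 0, 0, -1], [1, -0.026, 0.018, 0, 0, 0, -1], [1, 0, 0, 0.02, 0, 0, 0], [1, 0, 0, 0, 0, 0, 0]]]}}

```text
time_s: 14.78
ee_pos: [0.5698, -0.0649, 0.0701]
ee_rot: [-3.132, -0.005, 1.748]
contact_force: [-0.4, 1.0, -1.0]
grip_width: 0.537
```

```bash
python3 - <<'E'
from h import *
st()
s=wsnap('w13')
crop(snap('scene'),200,150,420,320,3,'s13')
E
```

```text
14.78 [ 0.5698 -0.0649  0.0701] [-179.43   -0.3   100.14] [-0.4  1.  -1. ] 47.3
```

View pics/w13.png

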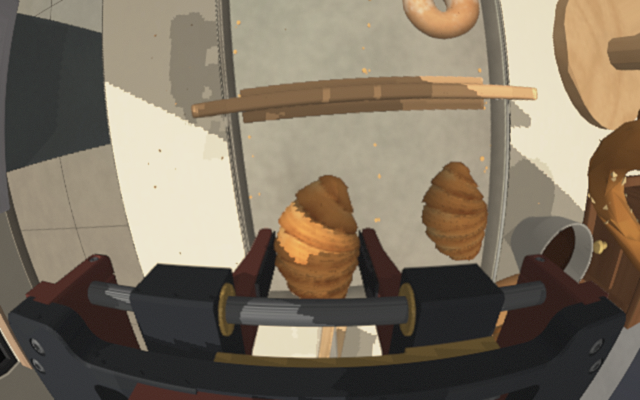

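View pics/s13.png

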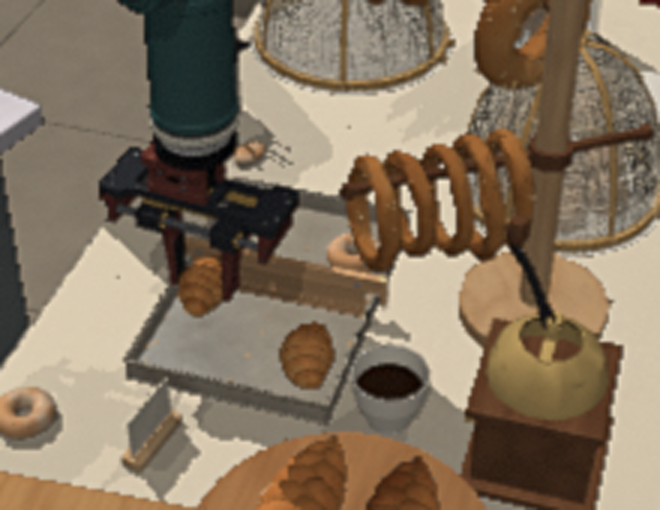

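>>> {"method": "carry_out", "body": {"moves": [[[1, 0, 0.004, 0.03, -0.5, 0, 0], [1, 0, 0, 0.018, 0, 0, 0], [1, 0, 0, 0.006, 0, 0, 0], [1, 0, 0, 0, 0, 0, 0]]]}}

```text
time_s: 15.38
ee_pos: [0.576, -0.0642, 0.0187]
ee_rot: [3.138, -0.003, 1.749]
contact_force: [-0.5, -0.8, -0.1]
grip_width: 0.538
```

>>> {"method": "carry_out", "body": {"moves": [[[1, 0, 0, 0.003, 0, 0, 0], [0.5, 0, 0, 0, 0, 0, 0], [0.3, 0, 0, 0, 0, 0, 0], [0.3, 0, 0, 0, 0, 0, 0], [0.3, 0, 0, 0, 0, 0, 0]]]}}

```text
time_s: 16.0
ee_pos: [0.5764, -0.0644, 0.016]
ee_rot: [3.137, -0.003, 1.748]
contact_force: [0.2, -0.6, -0.2]
grip_width: 0.7
```

>>> {"method": "carry_out", "body": {"moves": [[[0.3, 0, 0, -0.03, 0, 0, 0], [0.3, 0, 0, -0.05, 0, 0, 0], [0.3, 0, -0.03, -0.05, 0, 0, 0], [0.3, 0, 0, 0, 0, 0, 0]]]}}

```text
time_s: 16.5
ee_pos: [0.5471, -0.0707, 0.1494]
ee_rot: [3.132, -0.0, 1.748]
contact_force: [0.9, -0.4, 0.9]
grip_width: 0.697
```

```bash
python3 - <<'E'
from h import *
st()
s=wsnap('w14')
crop(snap('scene'),200,150,420,320,3,'s14')
E
```

```text
16.5 [ 0.5471 -0.0707  0.1494] [179.44  -0.   100.16] [ 0.9 -0.4  0.9] 61.3
```

View pics/w14.png

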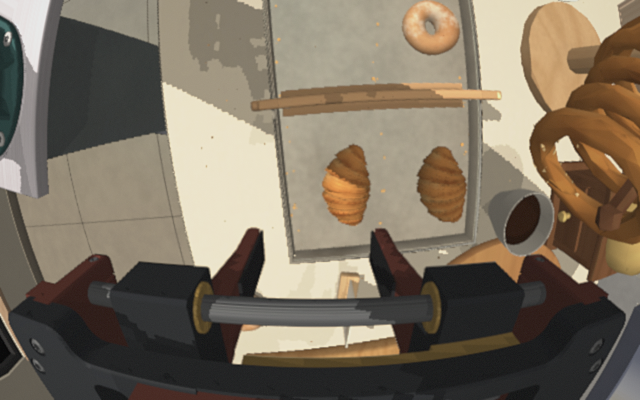

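View pics/s14.png

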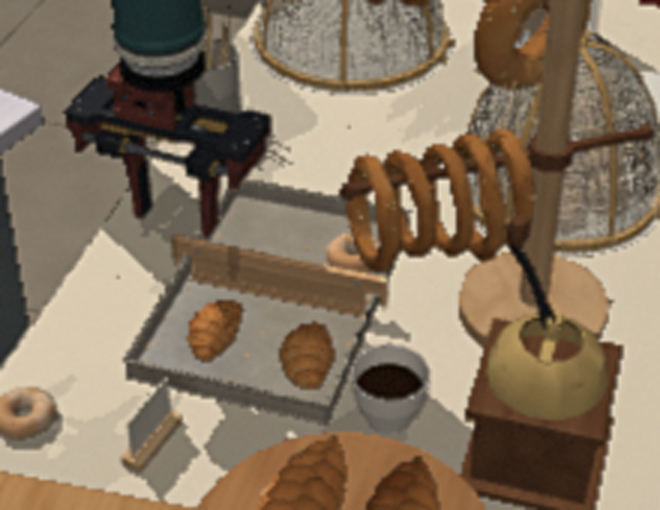

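```bash
python3 - <<'E'
from h import *
plan([.603,-.215,.15],87,0)
E
```

```text
3 rows
[0, -0.0508, 0.0101, -0.0014, 0.1, -0.05, 4.39]
[0, -0.0499, 0.0139, -0.0014, 0.1, -0.05, 4.39]
[0, -0.0487, 0.0177, -0.0013, 0.1, -0.05, 4.39]
```

>>> {"method": "carry_out", "body": {"moves": [[[0, -0.051, 0.01, 0, 0.2, 0, 4.4], [0, -0.05, 0.014, 0, 0.2, 0, 4.4], [0, -0.0485, 0.0175, 0, 0, 0, 4.4], [0, 0, 0, 0, 0, 0, 0]]]}}

```text
time_s: 17.1
ee_pos: [0.6038, -0.2183, 0.1428]
ee_rot: [-3.138, -0.002, 1.515]
contact_force: [0.3, 0.9, 0.3]
grip_width: 1.001
```

```bash
python3 - <<'E'
from h import *
st()
s=wsnap('w15'); ortho(s,.45,.75,-.3,-.05,.012,.0005,'o15')
E
```

```text
17.1 [ 0.6038 -0.2183  0.1428] [-1.7977e+02 -1.3000e-01  8.6780e+01] [0.3 0.9 0.3] 88.1
```

View pics/w15.png

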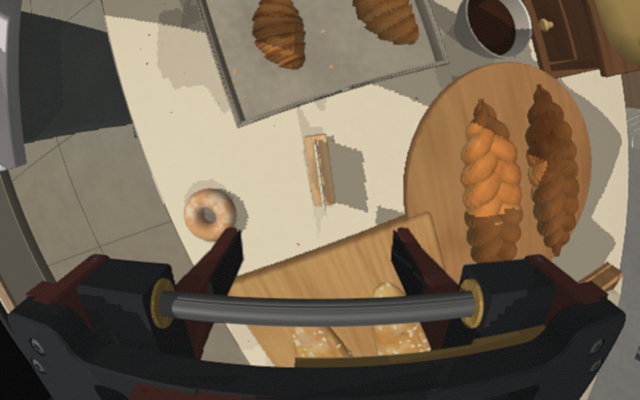

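View pics/o15.png

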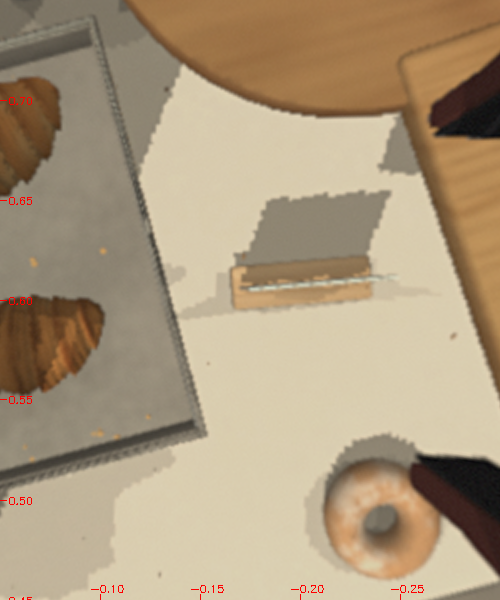

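```bash
python3 - <<'E'
from h import *
plan([.6085,-.201,.06],95,0)
E
```

```text
2 rows
[0, 0.0075, 0.0028, 0.0414, -0.16, -0.12, -4.06]
[0, 0.0074, 0.0032, 0.0414, -0.16, -0.12, -4.06]
```

>>> {"method": "carry_out", "body": {"moves": [[[0, 0.0085, 0.003, 0.02, -0.2, -0.1, -4.1], [0, 0.008, 0.002, 0.03, -0.1, -0.1, -4.1], [0, 0, 0, 0.045, 0, 0, 0], [0, 0, 0, 0.025, 0, 0, 0], [0, 0, 0, 0, 0, 0, 0]]]}}

```text
time_s: 17.77
ee_pos: [0.6051, -0.1959, 0.0222]
ee_rot: [-3.138, -0.003, 1.663]
contact_force: [-0.0, 0.8, 0.6]
grip_width: 1.001
```

```bash
python3 - <<'E'
from h import *
st()
s=wsnap('w16')
E
```

```text
17.77 [ 0.6051 -0.1959  0.0222] [-1.7977e+02 -1.7000e-01  9.5270e+01] [-0.   0.8  0.6] 88.1
```

View pics/w16.png

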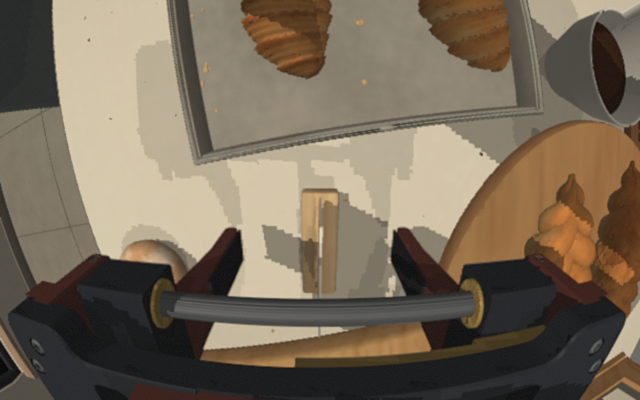

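>>> {"method": "carry_out", "body": {"moves": [[[0, -0.004, 0.002, 0.012, 0, 0, 0], [0, 0, 0, 0.006, 0, 0, 0], [0.6, 0, 0, 0, 0, 0, 0], [1, 0, 0, 0, 0, 0, 0], [1, 0, 0, 0, 0, 0, 0]]]}}

```text
time_s: 18.45
ee_pos: [0.6107, -0.2025, 0.0077]
ee_rot: [3.139, 0.001, 1.661]
contact_force: [-0.3, 0.3, -0.5]
grip_width: 0.694
```

>>> {"method": "carry_out", "body": {"moves": [[[1, 0, 0, 0, 0, 0, 0], [1, 0, 0, 0, 0, 0, 0], [1, 0, 0, -0.02, 0, 0, 0], [1, 0, 0, -0.03, 0, 0, 0], [1, 0, 0, 0, 0, 0, 0]]]}}

```text
time_s: 19.08
ee_pos: [0.6128, -0.2033, 0.0608]
ee_rot: [3.134, 0.004, 1.661]
contact_force: [0.1, -0.6, -1.3]
grip_width: 0.126
```

```bash
python3 - <<'E'
from h import *
st()
s=wsnap('w17'); crop(snap('scene'),200,150,420,320,3,'s17')
plan([.49,-.17,.08],100,1)
plan([.475,-.096,.055],105,1,start=([.49,-.17,.08],100))
E
```

```text
19.07 [ 0.6128 -0.2033  0.0608] [179.57   0.23  95.18] [ 0.1 -0.6 -1.3] 11.1
3 rows
[1, 0.0145, -0.0391, -0.0074, 0.07, 0.04, -1.6]
[1, 0.0156, -0.0387, -0.0073, 0.07, 0.04, -1.6]
[1, 0.0166, -0.0382, -0.0073, 0.07, 0.04, -1.6]
2 rows
[1, 0.0377, -0.001, 0.0125, -0.0, 0.0, -2.5]
[1, 0.0377, 0.0007, 0.0125, -0.0, 0.0, -2.5]
```

View pics/w17.png

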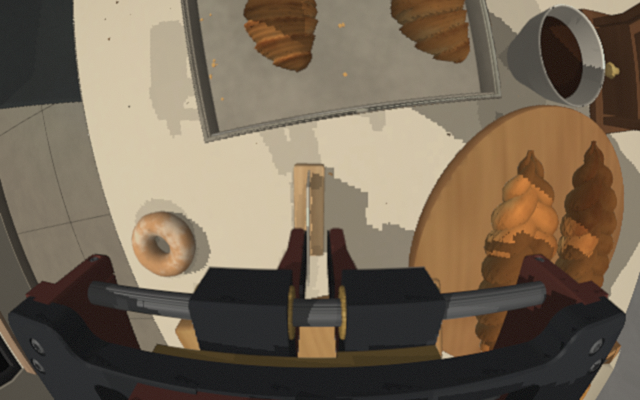

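View pics/s17.png

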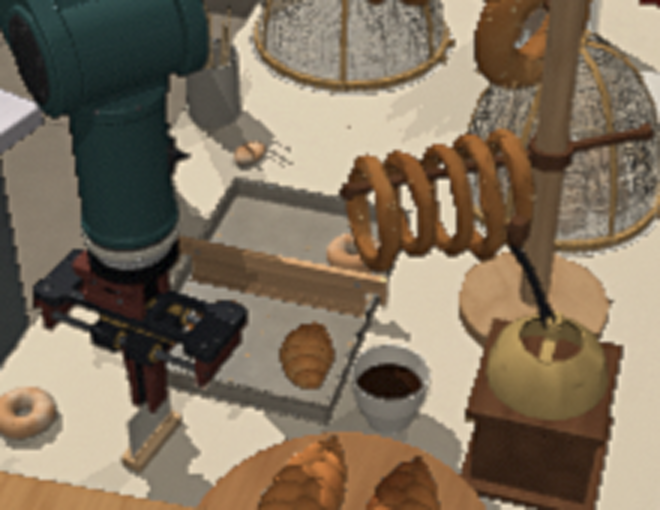

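>>> {"method": "carry_out", "body": {"moves": [[[0.4, 0, 0, 0, 0, 0, 0], [0.4, 0, 0, 0, 0, 0, 0], [0.4, 0, 0, 0, 0, 0, 0]]]}}

```text
time_s: 19.55
ee_pos: [0.6124, -0.2027, 0.0592]
ee_rot: [3.136, 0.002, 1.661]
contact_force: [0.2, 1.4, 15.2]
grip_width: 0.342
```

```bash
python3 - <<'E'
from h import *
st()
s=wsnap('w18'); ortho(s,.5,.7,-.3,-.1,.012,.0004,'o18')
E
```

```text
19.55 [ 0.6124 -0.2027  0.0592] [1.7965e+02 1.3000e-01 9.5170e+01] [ 0.2  1.4 15.2] 30.1
```

View pics/w18.png

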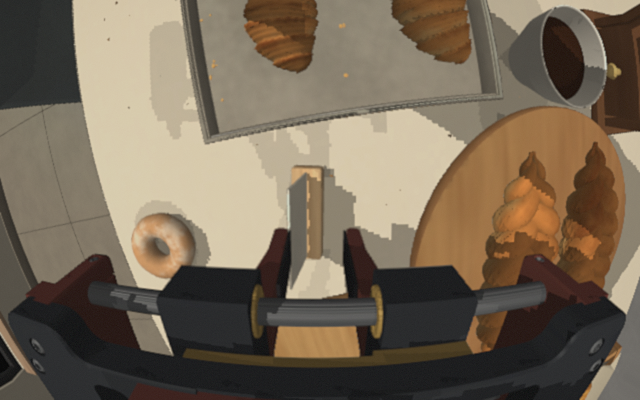

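View pics/o18.png

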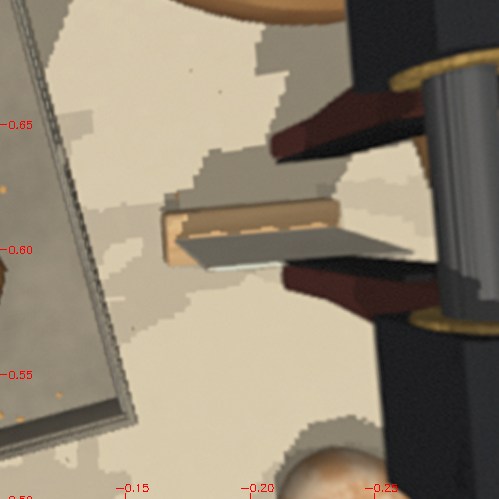

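>>> {"method": "carry_out", "body": {"moves": [[[0.4, 0, 0, -0.02, 0, 0, 0], [0.3, 0, 0, -0.03, 0, 0, 0], [0.2, 0, 0, 0, 0, 0, 0]]]}}

```text
time_s: 19.98
ee_pos: [0.6114, -0.2028, 0.1086]
ee_rot: [3.137, 0.002, 1.661]
contact_force: [-1.4, 1.2, 0.3]
grip_width: 0.725
```

```bash
python3 - <<'E'
from h import *
st()
s=wsnap('w19'); ortho(s,.5,.7,-.3,-.1,.012,.0004,'o19')
crop(snap('scene'),200,220,320,320,6,'s19')
E
```

```text
19.98 [ 0.6114 -0.2028  0.1086] [1.7972e+02 1.4000e-01 9.5180e+01] [-1.4  1.2  0.3] 63.8
```

View pics/o19.png

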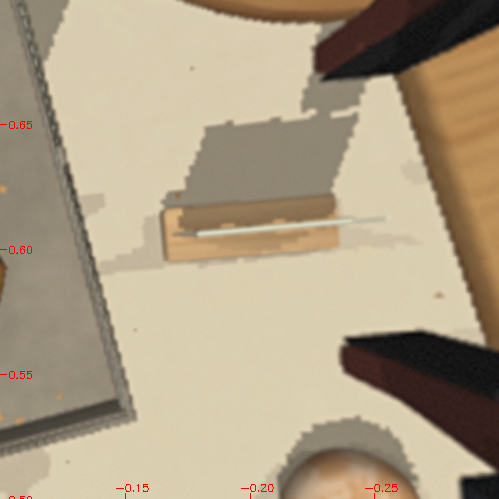

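View pics/s19.png

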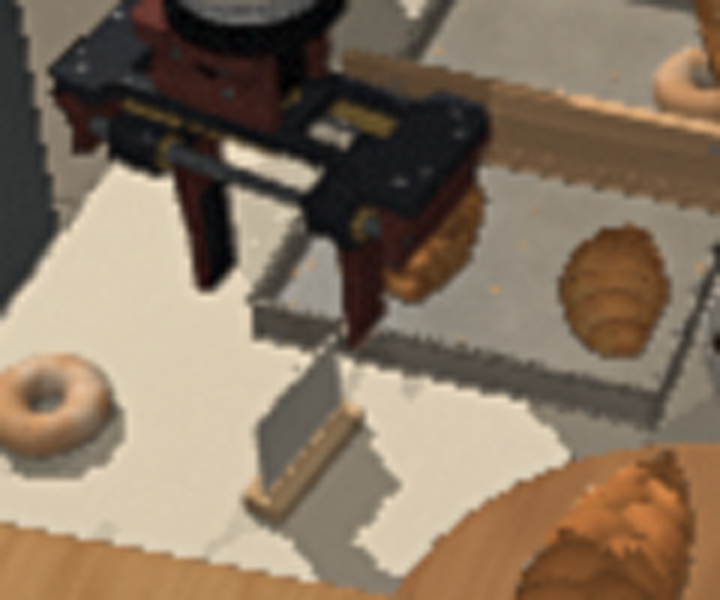

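>>> {"method": "carry_out", "body": {"moves": [[[0.3, 0.002, -0.003, 0.03, 0, 0, 0], [0.3, 0, 0, 0.035, 0, 0, 0], [0.3, 0, 0, 0.025, 0, 0, 0], [0.3, 0, 0, 0.013, 0, 0, 0], [0.3, 0, 0, 0, 0, 0, 0]]]}}

```text
time_s: 20.7
ee_pos: [0.6063, -0.2002, 0.0028]
ee_rot: [-3.141, -0.0, 1.661]
contact_force: [-0.4, 0.3, 0.1]
grip_width: 0.697
```

>>> {"method": "carry_out", "body": {"moves": [[[0.6, 0, 0, 0, 0, 0, 0], [1, 0, 0, 0, 0, 0, 0], [1, 0, 0, 0, 0, 0, 0], [1, 0, 0, 0, 0, 0, 0], [1, 0, 0, 0, 0, 0, 0]]]}}

```text
time_s: 21.32
ee_pos: [0.6075, -0.2007, 0.0046]
ee_rot: [3.139, 0.001, 1.661]
contact_force: [0.2, 0.4, 2.5]
grip_width: 0.246
```

```bash
python3 - <<'E'
from h import *
st()
E
```

```text
21.32 [ 0.6075 -0.2007  0.0046] [1.7985e+02 7.0000e-02 9.5180e+01] [0.2 0.4 2.5] 21.7
```

21.7 mm, so the foot is held. I'll lift.

>>> {"method": "carry_out", "body": {"moves": [[[1, 0, 0, 0, 0, 0, 0], [1, 0, 0, -0.02, 0, 0, 0], [1, 0, 0, -0.04, 0, 0, 0], [1, 0, 0, 0, 0, 0, 0]]]}}

```text
time_s: 21.82
ee_pos: [0.61, -0.2018, 0.0685]
ee_rot: [3.133, 0.004, 1.661]
contact_force: [0.3, 0.0, -0.7]
grip_width: 0.247
```

```bash
python3 - <<'E'
from h import *
st()
crop(snap('scene'),200,220,320,320,5,'s20')
plan([.49,-.175,.065],100,1)
plan([.475,-.096,.055],104.5,1,start=([.49,-.175,.065],100))
E
```

```text
21.82 [ 0.61   -0.2018  0.0685] [179.52   0.26  95.18] [ 0.3  0.  -0.7] 21.7
2 rows
[1, 0.0184, -0.0579, 0.0004, 0.16, 0.09, -2.41]
[1, 0.0208, -0.0571, 0.0006, 0.16, 0.09, -2.41]
2 rows
[1, 0.0402, -0.0005, 0.005, 0.0, 0.0, -2.25]
[1, 0.0402, 0.0011, 0.005, 0.0, 0.0, -2.25]
```

View pics/s20.png

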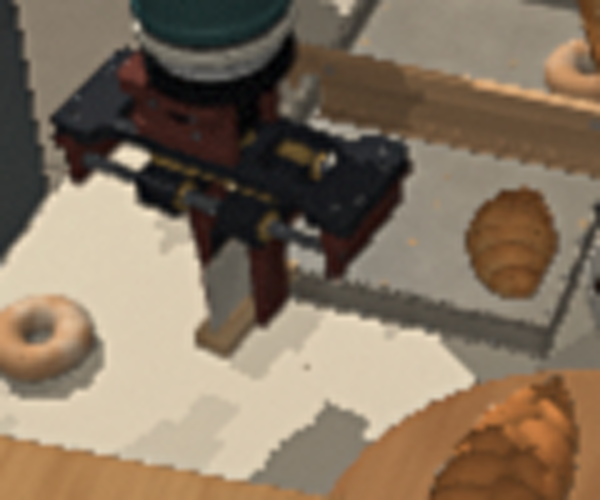

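>>> {"method": "carry_out", "body": {"moves": [[[1, 0.0185, -0.058, 0, 0.3, 0, -2.4], [1, 0.021, -0.057, 0, 0.2, 0, -2.4], [1, 0.04, 0, 0.005, 0, 0, -2.2], [1, 0.04, 0.001, 0.005, 0, 0, -2.2], [1, 0, 0, 0, 0, 0, 0]]]}}

```text
time_s: 22.5
ee_pos: [0.4712, -0.0928, 0.0533]
ee_rot: [-3.131, -0.003, 1.824]
contact_force: [-0.5, -0.1, -0.4]
grip_width: 0.242
```

```bash
python3 - <<'E'
from h import *
st()
s=wsnap('w21')
plan([.475,-.096,.02],104.5,1)
E
```

```text
22.5 [ 0.4712 -0.0928  0.0533] [-1.7941e+02 -1.5000e-01  1.0453e+02] [-0.5 -0.1 -0.4] 21.3
1 rows
[1, -0.0022, 0.002, 0.0337, -0.48, -0.05, -0.02]
```

View pics/w21.png

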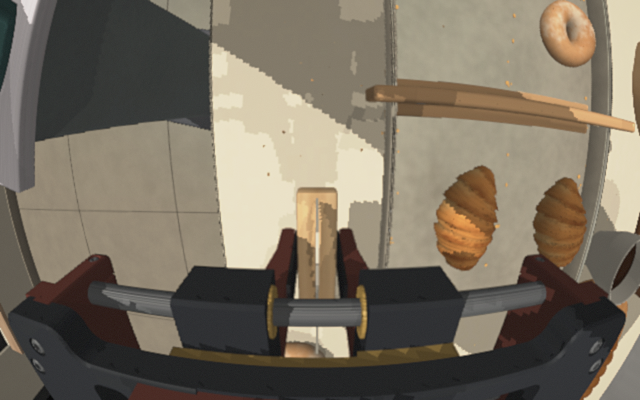

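>>> {"method": "carry_out", "body": {"moves": [[[1, 0, 0, 0.025, -0.5, 0, 0], [1, 0, 0, 0.015, 0, 0, 0], [1, 0, 0, 0.006, 0, 0, 0], [1, 0, 0, 0.001, 0, 0, 0], [1, 0, 0, 0, 0, 0, 0]]]}}

```text
time_s: 23.18
ee_pos: [0.4743, -0.0957, 0.0075]
ee_rot: [3.139, 0.0, 1.822]
contact_force: [-0.2, -0.8, 0.2]
grip_width: 0.247
```

>>> {"method": "carry_out", "body": {"moves": [[[1, 0, 0, 0.0025, 0, 0, 0], [1, 0, 0, 0, 0, 0, 0], [0.7, 0, 0, 0, 0, 0, 0], [0.6, 0, 0, 0, 0, 0, 0], [0.6, 0, 0, 0, 0, 0, 0]]]}}

```text
time_s: 23.8
ee_pos: [0.474, -0.0954, 0.0048]
ee_rot: [3.139, 0.0, 1.822]
contact_force: [0.1, 0.3, -0.3]
grip_width: 0.4
```

>>> {"method": "carry_out", "body": {"moves": [[[0.6, 0, 0, -0.02, 0, 0, 0], [0.6, 0, 0, -0.04, 0, 0, 0], [0.3, 0, 0, -0.05, 0, 0, 0], [0, 0, 0, 0, 0, 0, 0]]]}}

```text
time_s: 24.3
ee_pos: [0.4765, -0.0964, 0.1181]
ee_rot: [3.133, 0.004, 1.822]
contact_force: [-0.5, -0.7, -0.5]
grip_width: 0.586
```

```bash
python3 - <<'E'
from h import *
st()
s=wsnap('w22')
crop(snap('scene'),190,170,350,320,5,'s22')
plan([.489,-.235,.12],90,0)
E
```

```text
24.3 [ 0.4765 -0.0964  0.1181] [179.52   0.25 104.39] [-0.5 -0.7 -0.5] 51.5
3 rows
[0, -0.0463, -0.0066, -0.0017, 0.06, 0.01, 4.79]
[0, -0.0467, -0.0027, -0.0017, 0.06, 0.01, 4.79]
[0, -0.0468, 0.0012, -0.0017, 0.06, 0.01, 4.79]
```

View pics/w22.png

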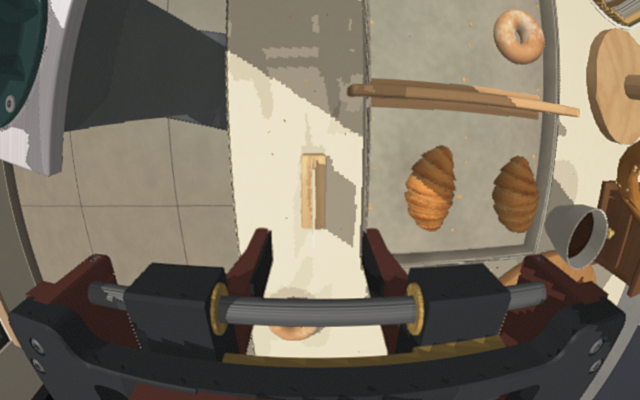

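View pics/s22.png

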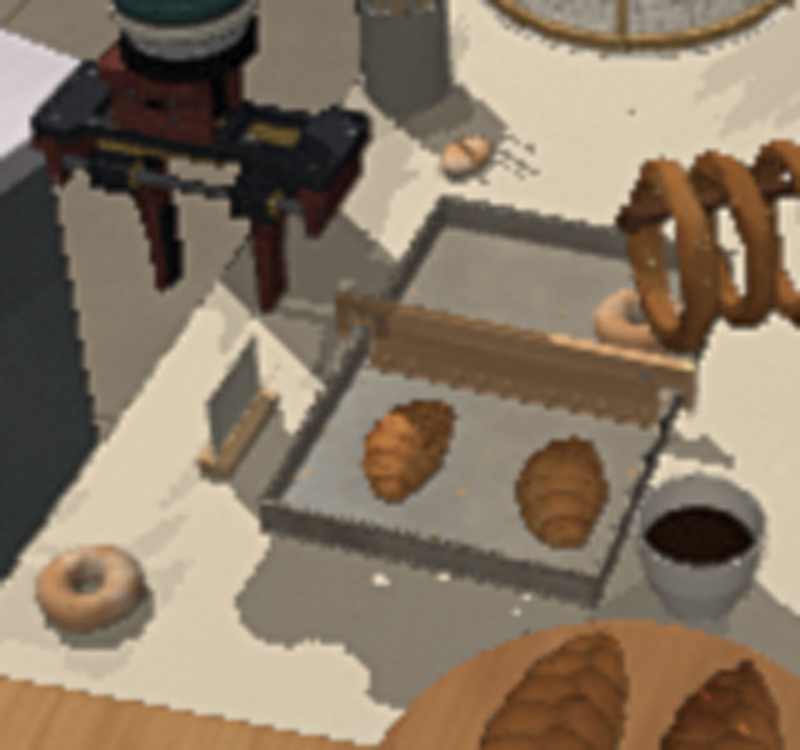

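```bash
python3 - <<'E'
from h import *
plan([.445,.14,.15],98,0.3)
E
```

```text
4 rows
[0.3, 0.0588, 0.0077, -0.0088, 0.04, 0.01, 1.6]
[0.3, 0.059, 0.006, -0.0088, 0.04, 0.01, 1.6]
[0.3, 0.0592, 0.0044, -0.0088, 0.04, 0.01, 1.6]
[0.3, 0.0593, 0.0027, -0.0088, 0.04, 0.01, 1.6]
```

>>> {"method": "carry_out", "body": {"moves": [[[0.3, 0.059, 0.008, -0.01, 0.2, 0, 1.6], [0.3, 0.059, 0.006, -0.01, 0.2, 0, 1.6], [0.3, 0.059, 0.0045, -0.01, 0, 0, 1.6], [0.3, 0.059, 0.0025, 0, 0, 0, 1.6], [0.3, 0, 0, 0, 0, 0, 0]]]}}

```text
time_s: 25.02
ee_pos: [0.4431, 0.1431, 0.1431]
ee_rot: [-3.133, -0.0, 1.716]
contact_force: [-0.4, -0.5, -0.2]
grip_width: 0.698
```

```bash
python3 - <<'E'
from h import *
st()
s=wsnap('w23'); ortho(s,.3,.5,.1,.32,.006,.0004,'o23')
ortho(s,.45,.75,-.17,.2,.003,.0006,'o23b')
E
```

```text
25.02 [0.4431 0.1431 0.1431] [-1.7954e+02 -1.0000e-02  9.8300e+01] [-0.4 -0.5 -0.2] 61.4
```

View pics/o23.png

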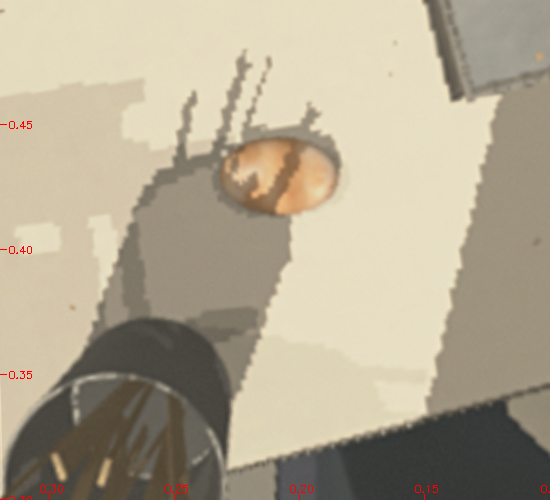

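View pics/w23.png

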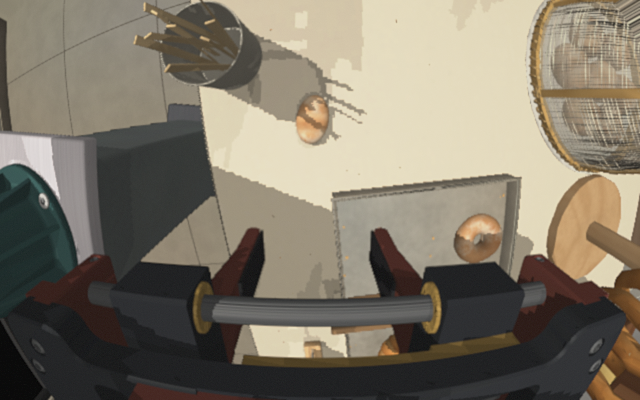

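```bash
cat >> h.py <<'E'
def plan2(xyz,yaw,ay,hand,n=None):
    o=arm.observe(); p=np.array(o['ee_pos']); R=Rcur(o)
    T=Ro.from_euler('xyz',[np.pi,0,np.radians(yaw)])*Ro.from_euler('y',ay,degrees=True)
    d=np.array(xyz)-p; rv=(R.inv()*T).as_rotvec(degrees=True)
    k=n or max(int(np.ceil(np.linalg.norm(d)/.061)),int(np.ceil(np.linalg.norm(rv)/10.6)),1)
    print(k)
    for i in range(k):
        print([hand]+[round(float(v),4) for v in R.inv().apply(d/k)]+[round(float(v),2) for v in rv/k]); R=R*Ro.from_rotvec(rv/k,degrees=True)
E
python3 - <<'E'
from h import *
plan2([.429,.207,.07],97,15,.3)
E
```

```text
2
[0.3, 0.0337, -0.0022, 0.0365, -0.31, 7.53, 0.59]
[0.3, 0.0286, -0.0027, 0.0406, -0.31, 7.53, 0.59]
```

>>> {"method": "carry_out", "body": {"moves": [[[0.3, 0.0337, -0.002, 0.0365, -0.3, 7.5, 0.6], [0.3, 0.0286, -0.0025, 0.0405, -0.3, 7.5, 0.6], [0.3, 0, 0, 0, 0, 0, 0]]]}}

```text
time_s: 25.45
ee_pos: [0.4285, 0.2035, 0.0687]
ee_rot: [-3.135, -0.261, 1.683]
contact_force: [0.4, -0.8, 0.7]
grip_width: 0.702
```

```bash
python3 - <<'E'
from h import *
st()
s=wsnap('w24'); crop(snap('scene'),200,130,320,230,5,'s24')
plan2([.429,.207,.03],97,15,.3,2)
E
```

```text
25.45 [0.4285 0.2035 0.0687] [-179.64  -14.93   96.42] [ 0.4 -0.8  0.7] 61.7
2
[0.3, -0.0037, -0.0011, 0.0204, 0.06, 0.09, -0.17]
[0.3, -0.0037, -0.0011, 0.0204, 0.06, 0.09, -0.17]
```

View pics/w24.png

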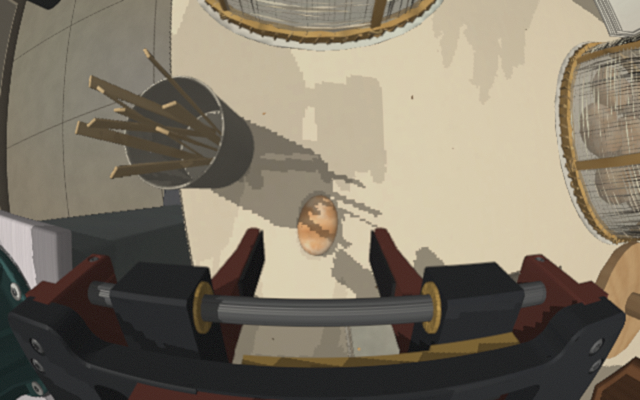

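View pics/s24.png

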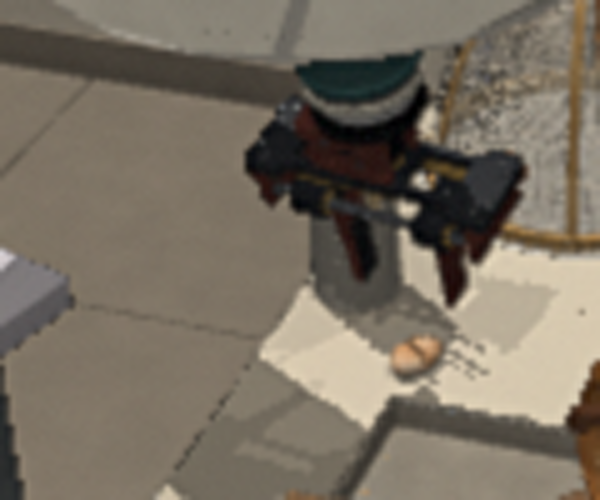

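>>> {"method": "carry_out", "body": {"moves": [[[0.3, -0.004, -0.001, 0.02, 0, 0, 0], [0.3, -0.004, 0, 0.02, 0, 0, 0], [0.3, -0.003, 0, 0.012, 0, 0, 0], [0.3, -0.001, 0, 0.007, 0, 0, 0], [0.3, 0, 0, 0, 0, 0, 0]]]}}

```text
time_s: 26.18
ee_pos: [0.4306, 0.2094, 0.0118]
ee_rot: [3.139, -0.261, 1.689]
contact_force: [0.5, -0.2, 0.3]
grip_width: 0.697
```

```bash
python3 - <<'E'
from h import *
st()
s=wsnap('w25')
E
```

```text
26.18 [0.4306 0.2094 0.0118] [179.83 -14.95  96.78] [ 0.5 -0.2  0.3] 61.4
```

View pics/w25.png

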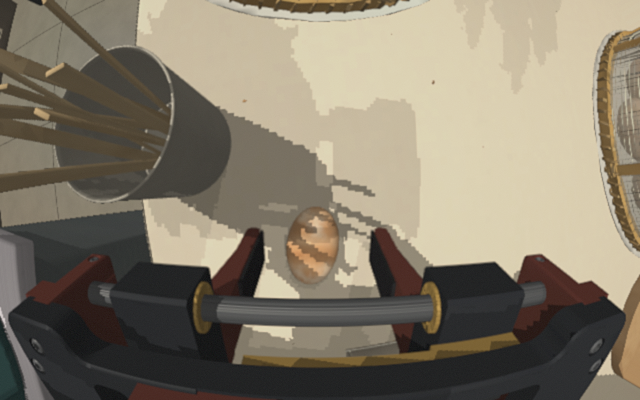

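>>> {"method": "carry_out", "body": {"moves": [[[0.3, -0.0015, 0, 0.005, 0, 0, 0], [0.6, 0, 0, 0, 0, 0, 0], [1, 0, 0, 0, 0, 0, 0], [1, 0, 0, 0, 0, 0, 0], [1, 0, 0, 0, 0, 0, 0]]]}}

```text
time_s: 26.85
ee_pos: [0.4304, 0.2093, 0.0065]
ee_rot: [3.139, -0.261, 1.689]
contact_force: [-0.2, 1.2, 0.6]
grip_width: 0.325
```

>>> {"method": "carry_out", "body": {"moves": [[[1, 0, 0, 0, 0, 0, 0], [1, 0, 0, 0, 0, 0, 0]]]}}

```text
time_s: 27.1
ee_pos: [0.4304, 0.2093, 0.0064]
ee_rot: [3.139, -0.261, 1.689]
contact_force: [-1.2, -0.6, -0.1]
grip_width: 0.326
```

>>> {"method": "carry_out", "body": {"moves": [[[1, 0.004, 0, -0.0145, 0, 0, 0], [1, 0.008, 0, -0.03, 0, 0, 0], [1, 0.008, 0, -0.03, 0, 0, 0], [1, 0, 0, 0, 0, 0, 0]]]}}

```text
time_s: 27.6
ee_pos: [0.4321, 0.2096, 0.0862]
ee_rot: [3.133, -0.261, 1.69]
contact_force: [0.2, 0.2, 0.2]
grip_width: 0.326
```

```bash
python3 - <<'E'
from h import *
st()
s=wsnap('w26')
a=np.radians(14.95); c=np.array([.5945,.0205])
def tw(x,y): return c+[x*np.cos(a)-y*np.sin(a), x*np.sin(a)+y*np.cos(a)]
w=tw(-.008,.084); print(w)
plan2([.50,.16,.095],108,15,1)
plan2([w[0],w[1],.07],112,15,1)
E
```

```text
27.6 [0.4321 0.2096 0.0862] [179.52 -14.96  96.85] [0.2 0.2 0.2] 28.6
[0.5651008 0.0995929]
2
[1, -0.0264, 0.0313, -0.0121, 1.62, 0.04, -5.4]
[1, -0.0292, 0.0284, -0.0129, 1.62, 0.04, -5.4]
3
[1, -0.0415, 0.04, -0.0057, 1.43, 0.03, -4.89]
[1, -0.0448, 0.0362, -0.0067, 1.43, 0.03, -4.89]
[1, -0.0477, 0.0321, -0.0075, 1.43, 0.03, -4.89]
```

View pics/w26.png

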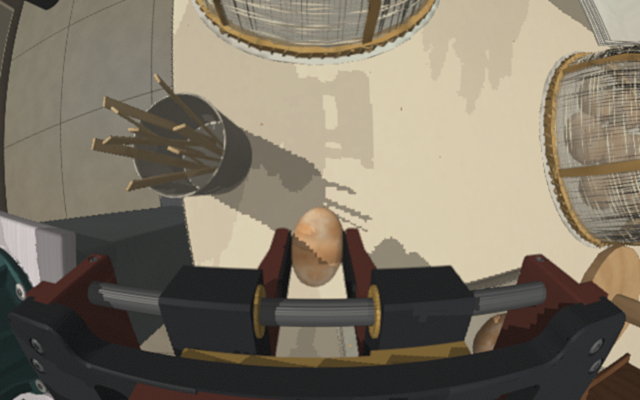

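```bash
python3 - <<'E'
from h import *
a=np.radians(14.95); c=np.array([.5945,.0205])
def tw(x,y): return c+[x*np.cos(a)-y*np.sin(a), x*np.sin(a)+y*np.cos(a)]
w=tw(-.008,.09); print(w)
plan2([w[0],w[1],.065],105,6,1)
E
```

```text
[0.56355295 0.10538981]
3
[1, -0.04, 0.0397, -0.0036, 0.61, -2.97, -2.69]
[1, -0.042, 0.0378, -0.0019, 0.61, -2.97, -2.69]
[1, -0.0438, 0.0358, -0.0, 0.61, -2.97, -2.69]
```

>>> {"method": "carry_out", "body": {"moves": [[[1, -0.04, 0.0397, -0.004, 0.6, -3, -2.7], [1, -0.042, 0.038, -0.002, 0.6, -3, -2.7], [1, -0.044, 0.036, 0, 0.6, -3, -2.7], [1, 0, 0, 0, 0, 0, 0]]]}}

```text
time_s: 28.15
ee_pos: [0.5663, 0.1035, 0.0626]
ee_rot: [-3.141, -0.102, 1.831]
contact_force: [0.3, 0.1, 0.3]
grip_width: 0.33
```

```bash
python3 - <<'E'
from h import *
st()
s=wsnap('w27'); crop(snap('scene'),200,130,360,270,4,'s27')
plan2([.5636,.1054,.04],105,6,1)
E
```

```text
28.15 [0.5663 0.1035 0.0626] [-179.95   -5.87  104.92] [0.3 0.1 0.3] 29.0
1
[1, -0.0027, 0.0021, 0.0224, -0.31, -0.04, -0.08]
```

View pics/w27.png

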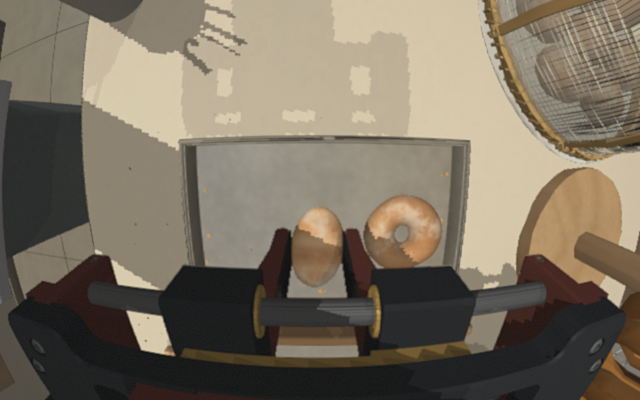

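View pics/s27.png

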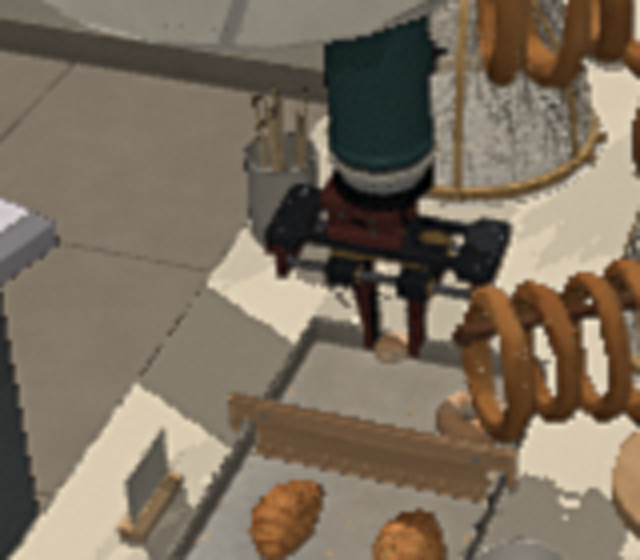

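```bash
python3 - <<'E'
from h import *
s=wsnap(); o=arm.observe(); R=Ro.from_euler('xyz',[np.pi,0,np.radians(104.95)])
for n,p,z in (('ringL',(365,235),.014),('ringR',(440,228),.014),('ringT',(402,195),.014),('frontrimin',(196,200),.026),('backrim',(468,200),.026),('leftrim',(320,137),.026)):
    w=wp2w(s,p,z)[0]; print(n,w.round(4), R.inv().apply(w-o['ee_pos']).round(4))
E
```

```text
ringL [0.5997 0.106  0.014 ] [-0.0095  0.0376  0.0487]
ringR [0.6559 0.1256 0.014 ] [-0.0051  0.097   0.0487]
ringT [0.6176 0.142  0.014 ] [0.0207 0.0642 0.0487]
frontrimin [0.4745 0.1021 0.026 ] [ 0.019  -0.0844  0.0367]
backrim [0.6651 0.1532 0.026 ] [0.0192 0.113  0.0367]
leftrim [0.5489 0.1661 0.026 ] [0.0616 0.004  0.0367]
```

>>> {"method": "carry_out", "body": {"moves": [[[1, -0.0025, 0, 0.025, 0, 0, 0], [1, -0.0015, 0, 0.015, 0, 0, 0], [1, -0.0005, 0, 0.005, 0, 0, 0], [1, -0.0005, 0, 0.004, 0, 0, 0], [1, 0, 0, 0, 0, 0, 0]]]}}

```text
time_s: 28.92
ee_pos: [0.5629, 0.1053, 0.0147]
ee_rot: [-3.139, -0.104, 1.832]
contact_force: [0.1, 0.4, -0.9]
grip_width: 0.325
```

>>> {"method": "carry_out", "body": {"moves": [[[1, -0.0005, 0, 0.003, 0, 0, 0], [1, 0, 0, 0.001, 0, 0, 0], [1, 0, 0, 0, 0, 0, 0]]]}}

```text
time_s: 29.3
ee_pos: [0.5634, 0.1048, 0.0109]
ee_rot: [-3.14, -0.103, 1.832]
contact_force: [-0.3, -2.3, 3.4]
grip_width: 0.323
```

>>> {"method": "carry_out", "body": {"moves": [[[0.62, 0, 0, 0, 0, 0, 0], [0.6, 0, 0, 0, 0, 0, 0], [0.6, 0, 0, 0, 0, 0, 0]]]}}

```text
time_s: 29.68
ee_pos: [0.5626, 0.1052, 0.0104]
ee_rot: [-3.139, -0.104, 1.832]
contact_force: [-0.5, -0.2, 0.2]
grip_width: 0.402
```

>>> {"method": "carry_out", "body": {"moves": [[[0.6, 0.0015, 0, -0.015, 0, 0, 0], [0.6, 0.003, 0, -0.03, 0, 0, 0], [0.6, 0.005, 0, -0.05, 0, 0, 0], [0.3, 0, 0, 0, 0, -6, 0]]]}}

```text
time_s: 30.18
ee_pos: [0.5673, 0.1033, 0.1108]
ee_rot: [3.136, 0.005, 1.829]
contact_force: [0.5, -0.2, -0.3]
grip_width: 0.477
```

```bash
python3 - <<'E'
from h import *
st()
s=wsnap('w28')
plan([.52,.02,.16],100,0)
E
```

```text
30.18 [0.5673 0.1033 0.1108] [179.65   0.27 104.8 ] [ 0.5 -0.2 -0.3] 42.0
2 rows
[0, -0.0357, -0.0327, -0.0251, 0.11, 0.21, 2.47]
[0, -0.037, -0.0312, -0.0252, 0.11, 0.21, 2.47]
```

View pics/w28.png

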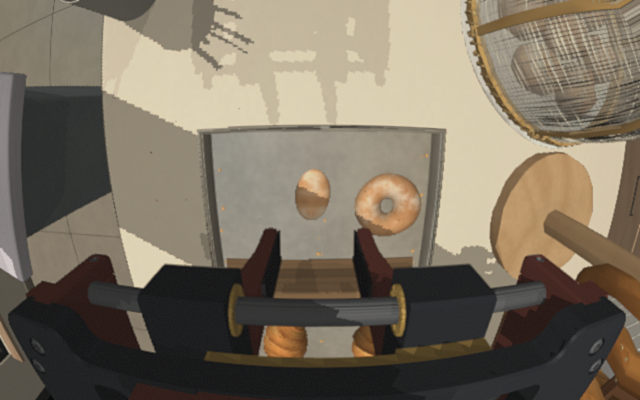

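```bash
python3 - <<'E'
from h import *
s=wsnap()
a=np.radians(14.95); c=np.array([.5945,.0205])
def toT(w): d=np.asarray(w)[:2]-c; return (d[0]*np.cos(a)+d[1]*np.sin(a), -d[0]*np.sin(a)+d[1]*np.cos(a))
for n,p,z in (('bis',(312,194),.009),('sring',(388,204),.014)): print(n,np.round(toT(wp2w(s,p,z)[0]),4))
plan([.50,.0,.16],120,0.1)
plan([.487,-.235,.13],150,0.1,start=([.5,0,.16],120))
E
```

```text
bis [-0.0087  0.0913]
sring [0.0589 0.0835]
3 rows
[0.1, -0.0287, -0.0297, -0.0172, 0.0, 0.04, -4.96]
[0.1, -0.026, -0.032, -0.0173, 0.0, 0.04, -4.96]
[0.1, -0.0231, -0.0342, -0.0173, 0.0, 0.04, -4.96]
4 rows
[0.1, -0.0493, -0.0322, 0.0075, -0.0, 0.0, -7.5]
[0.1, -0.0446, -0.0383, 0.0075, -0.0, 0.0, -7.5]
[0.1, -0.0392, -0.0438, 0.0075, -0.0, 0.0, -7.5]
[0.1, -0.0332, -0.0486, 0.0075, -0.0, 0.0, -7.5]
```

>>> {"method": "carry_out", "body": {"moves": [[[0.1, -0.029, -0.03, -0.017, 0, 0, -5], [0.1, -0.026, -0.032, -0.017, 0, 0, -5], [0.1, -0.023, -0.034, -0.017, 0, 0, -5], [0.1, 0, 0, 0, 0, 0, 0]]]}}

```text
time_s: 30.78
ee_pos: [0.4984, -0.0031, 0.1581]
ee_rot: [-3.139, -0.001, 2.092]
contact_force: [0.1, 0.1, -0.7]
grip_width: 0.902
```

>>> {"method": "carry_out", "body": {"moves": [[[0.1, -0.049, -0.032, 0.007, 0, 0, -7.5], [0.1, -0.0445, -0.038, 0.007, 0, 0, -7.5], [0.1, -0.039, -0.044, 0.007, 0, 0, -7.5], [0.1, -0.033, -0.0485, 0.007, 0, 0, -7.5], [0.1, 0, 0, 0, 0, 0, 0]]]}}

```text
time_s: 31.4
ee_pos: [0.4867, -0.239, 0.1286]
ee_rot: [-3.14, -0.001, 2.614]
contact_force: [0.5, 0.0, 0.2]
grip_width: 0.9
```

```bash
python3 - <<'E'
from h import *
st()
s=wsnap('w29'); ortho(s,.38,.6,-.36,-.12,.01,.0004,'o29')
E
```

```text
31.4 [ 0.4867 -0.239   0.1286] [-1.7991e+02 -8.0000e-02  1.4976e+02] [0.5 0.  0.2] 79.2
```

View pics/o29.png

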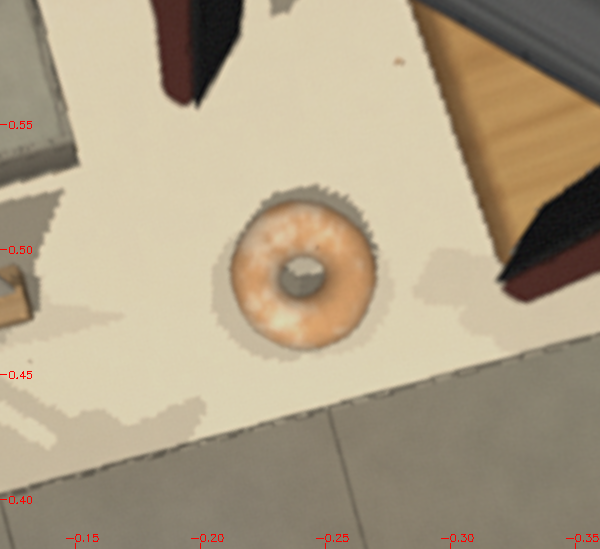

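View pics/w29.png

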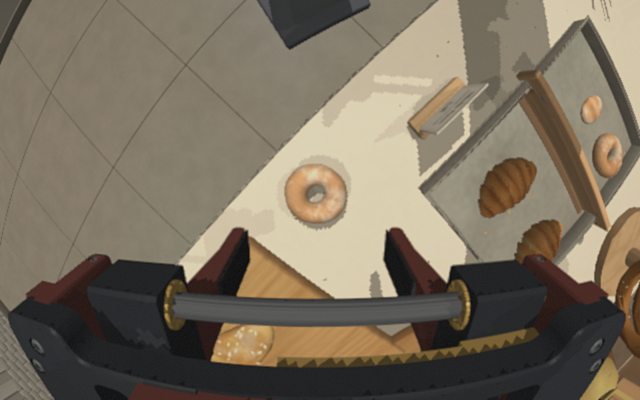

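>>> {"method": "carry_out", "body": {"moves": [[[0.1, -0.004, 0, 0.04, 0, 0, 0], [0.1, 0, 0, 0.045, 0, 0, 0], [0.1, 0, 0, 0.025, 0, 0, 0], [0.1, 0, 0, 0.008, 0, 0, 0], [0.1, 0, 0, 0, 0, 0, 0]]]}}

```text
time_s: 32.08
ee_pos: [0.4897, -0.2367, 0.0116]
ee_rot: [-3.14, -0.002, 2.618]
contact_force: [-0.7, 0.5, 0.1]
grip_width: 0.902
```

>>> {"method": "carry_out", "body": {"moves": [[[0.1, 0, 0, 0.004, 0, 0, 0], [0.5, 0, 0, 0, 0, 0, 0], [1, 0, 0, 0, 0, 0, 0], [1, 0, 0, 0, 0, 0, 0], [1, 0, 0, 0, 0, 0, 0]]]}}

```text
time_s: 32.7
ee_pos: [0.4897, -0.2383, 0.0081]
ee_rot: [-3.139, -0.001, 2.618]
contact_force: [-0.7, -0.7, 4.5]
grip_width: 0.625
```

>>> {"method": "carry_out", "body": {"moves": [[[1, 0, 0, 0, 0, 0, 0], [1, 0, 0, 0, 0, 0, 0]]]}}

```text
time_s: 32.95
ee_pos: [0.4897, -0.2383, 0.0081]
ee_rot: [-3.139, -0.001, 2.618]
contact_force: [-1.8, -2.1, 5.3]
grip_width: 0.619
```

>>> {"method": "carry_out", "body": {"moves": [[[1, 0, 0, -0.015, 0, 0, 0], [1, 0, 0, -0.03, 0, 0, 0], [1, 0, 0, -0.04, 0, 0, 0], [1, 0, 0, 0, 0, 0, 0]]]}}

```text
time_s: 33.45
ee_pos: [0.492, -0.239, 0.0961]
ee_rot: [-3.139, 0.005, 2.618]
contact_force: [0.5, 0.2, -0.6]
grip_width: 0.625
```

```bash
python3 - <<'E'
from h import *
st()
s=wsnap('w30'); crop(snap('scene'),170,200,330,320,4,'s30')
plan([.46,-.12,.12],165,1)
E
```

```text
33.45 [ 0.492  -0.239   0.0961] [-179.86    0.31  150.  ] [ 0.5  0.2 -0.6] 55.0
3 rows
[1, 0.0282, 0.029, -0.009, -0.04, -0.01, -5.0]
[1, 0.0256, 0.0313, -0.009, -0.04, -0.01, -5.0]
[1, 0.0228, 0.0335, -0.009, -0.04, -0.01, -5.0]
```

View pics/w30.png

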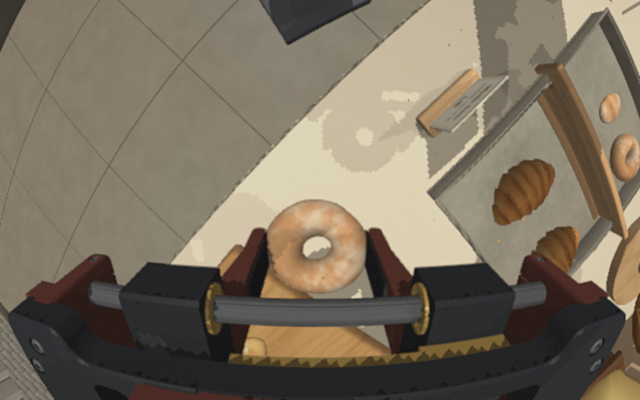

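View pics/s30.png

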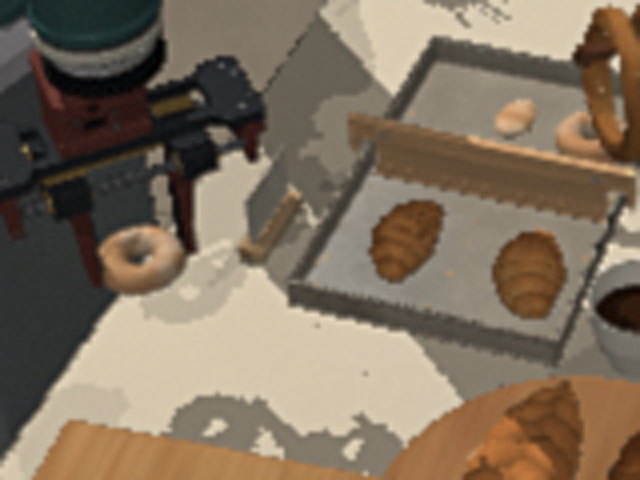

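```bash
python3 - <<'E'
from h import *
s=wsnap(); o=arm.observe(); R=Rcur(o)
print(R.inv().apply(wp2w(s,[(317,246),(317,200)],.098)-o['ee_pos']).round(4))
a=np.radians(14.95); c=np.array([.5945,.0205])
def tw(x,y): return c+[x*np.cos(a)-y*np.sin(a), x*np.sin(a)+y*np.cos(a)]
w=tw(-.063,.085); print(w)
plan([.48,-.08,.13],172,1)
plan([w[0],w[1],.11],195,1,start=([.48,-.08,.13],172))
E
```

```text
[[ 0.0005  0.0013 -0.0057]
 [ 0.0274  0.0012 -0.0056]]
[0.51170451 0.08637037]
3 rows
[1, 0.0289, 0.0438, -0.0126, -0.03, -0.04, -7.33]
[1, 0.0231, 0.0472, -0.0126, -0.03, -0.04, -7.33]
[1, 0.0168, 0.0498, -0.0126, -0.03, -0.04, -7.33]
3 rows
[1, -0.0027, 0.0564, 0.0067, 0.0, 0.0, -7.67]
[1, -0.0102, 0.0555, 0.0067, 0.0, 0.0, -7.67]
[1, -0.0176, 0.0537, 0.0067, 0.0, 0.0, -7.67]
```

>>> {"method": "carry_out", "body": {"moves": [[[1, 0.029, 0.044, -0.013, 0, 0, -7.3], [1, 0.023, 0.047, -0.013, 0, 0, -7.3], [1, 0.017, 0.05, -0.013, 0, 0, -7.3], [1, 0, 0, 0, 0, 0, 0]]]}}

```text
time_s: 34.1
ee_pos: [0.479, -0.0769, 0.1309]
ee_rot: [-3.141, -0.004, 3.005]
contact_force: [-0.0, -1.3, 0.3]
grip_width: 0.622
```

>>> {"method": "carry_out", "body": {"moves": [[[1, -0.003, 0.056, 0.006, 0, 0, -7.7], [1, -0.01, 0.0555, 0.006, 0, 0, -7.7], [1, -0.0175, 0.0535, 0.006, 0, 0, -7.7], [1, 0, 0, 0.02, 0, 0, 0], [1, 0, 0, 0, 0, 0, 0]]]}}

```text
time_s: 34.72
ee_pos: [0.5106, 0.0852, 0.0909]
ee_rot: [-3.142, -0.007, -2.88]
contact_force: [0.4, -0.9, -0.3]
grip_width: 0.625
```

```bash
python3 - <<'E'
from h import *
st()
s=wsnap('w31')
plan([.5117,.0864,.05],195,1)
E
```

```text
34.73 [0.5106 0.0852 0.0909] [-180.     -0.43 -165.01] [ 0.4 -0.9 -0.3] 55.0
1 rows
[1, -0.0011, 0.0015, 0.0418, -0.02, -0.34, -0.06]
```

View pics/w31.png

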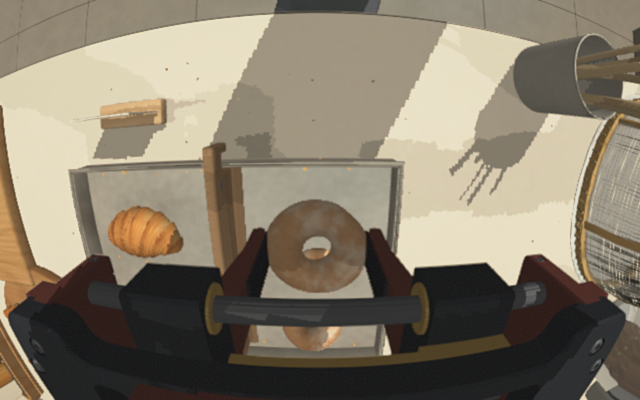

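```bash
python3 - <<'E'
from h import *
s=wsnap(); o=arm.observe(); R=Rcur(o)
for n,p,z in (('rimouter',(330,158),.026),('rimfloor',(330,168),.003),('leftrim outer',(404,164),.026),('divend',(208,146),.05),('divweb',(231,160),.05)):
    print(n,R.inv().apply(wp2w(s,p,z)[0]-o['ee_pos']).round(4))
E
```

```text
rimouter [0.0393 0.0103 0.0666]
rimfloor [0.0272 0.0114 0.0896]
leftrim outer [0.0355 0.0673 0.0666]
divend [ 0.0526 -0.0744  0.0427]
divweb [ 0.0424 -0.0582  0.0427]
```

>>> {"method": "carry_out", "body": {"moves": [[[1, -0.001, 0.001, 0.035, 0, -0.4, 0], [1, 0, 0, 0.025, 0, 0, 0], [1, 0, 0, 0.012, 0, 0, 0], [1, 0, 0, 0.004, 0, 0, 0], [1, 0, 0, 0, 0, 0, 0]]]}}

```text
time_s: 35.45
ee_pos: [0.5136, 0.0864, 0.0176]
ee_rot: [-3.141, 0.005, -2.88]
contact_force: [0.5, 0.0, -0.0]
grip_width: 0.626
```

```bash
python3 - <<'E'
from h import *
st()
wsnap('w32')
E
```

```text
35.45 [0.5136 0.0864 0.0176] [-179.94    0.3  -165.03] [ 0.5  0.  -0. ] 55.1
```

View pics/w32.png

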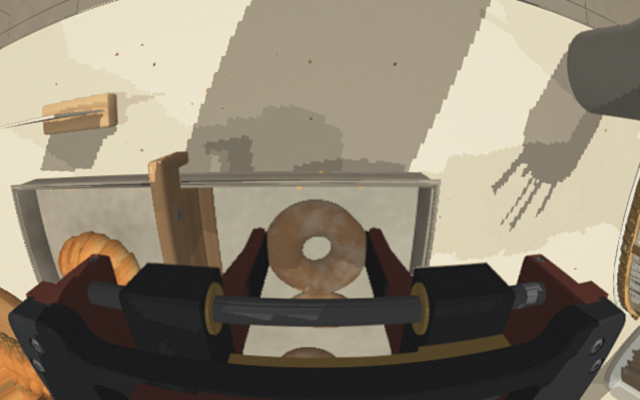

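>>> {"method": "carry_out", "body": {"moves": [[[1, 0, 0, 0.004, 0, 0, 0], [1, 0, 0, 0.002, 0, 0, 0], [0.5, 0, 0, 0, 0, 0, 0], [0.22, 0, 0, 0, 0, 0, 0], [0.22, 0, 0, 0, 0, 0, 0]]]}}

```text
time_s: 36.12
ee_pos: [0.513, 0.0868, 0.0111]
ee_rot: [-3.141, 0.004, -2.88]
contact_force: [-0.3, 0.1, -0.4]
grip_width: 0.772
```

>>> {"method": "carry_out", "body": {"moves": [[[0.22, 0, 0, -0.02, 0, 0, 0], [0.22, 0, 0, -0.04, 0, 0, 0], [0.22, 0.02, 0, -0.06, 0, 0, 0], [0.22, 0.03, 0, -0.05, 0, 0, 0], [0.2, 0, 0, 0, 0, 0, 0]]]}}

```text
time_s: 36.75
ee_pos: [0.4648, 0.0736, 0.1835]
ee_rot: [-3.139, 0.01, -2.88]
contact_force: [1.1, -0.6, -0.1]
grip_width: 0.8
```

```bash
python3 - <<'E'
from h import *
st()
wsnap('w33'); crop(snap('scene'),200,160,360,300,5,'s33')
E
```

```text
36.75 [0.4648 0.0736 0.1835] [-179.86    0.59 -165.01] [ 1.1 -0.6 -0.1] 70.4
```

View pics/w33.png

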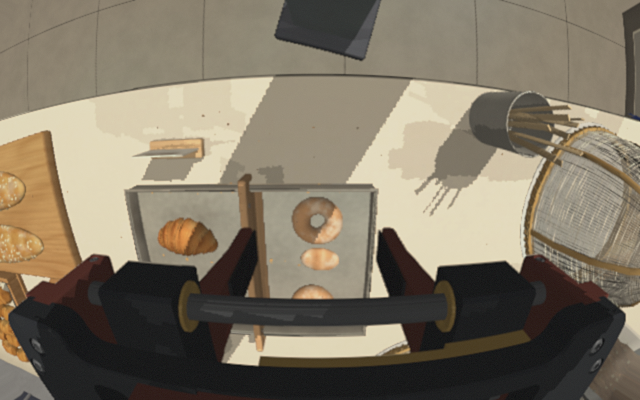

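View pics/s33.png

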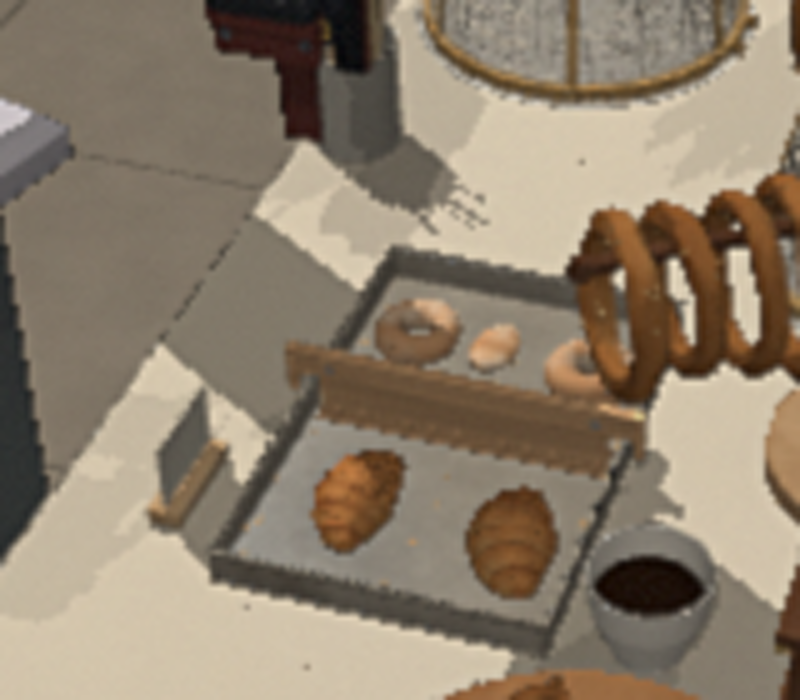

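```bash
python3 - <<'E'
from h import *
s=wsnap()
a=np.radians(14.95); c=np.array([.5945,.0205])
def toT(w): d=np.asarray(w)[:2]-c; return np.round((d[0]*np.cos(a)+d[1]*np.sin(a), -d[0]*np.sin(a)+d[1]*np.cos(a)),4)
for n,p,z in (('FL corner',(376,187),.026),('FR corner',(126,189),.026),('ring',(317,220),.012),('bis',(320,259),.01),('cr',(188,237),.02),('cardL',(203,148),.012),('cardR',(150,151),.012),('divfront',(243,178),.05)): print(n,toT(wp2w(s,p,z)[0]))
sc=snap('scene'); S=lambda x,y:(200+x/5,160+y/5)
for n,p,z in (('ring',S(418,330),.013),('bis',S(495,346),.01),('cr',S(358,500),.02),('divF',S(288,345),.05),('divB',S(643,420),.05),('sring',S(590,368),.014),('FRc',S(213,553),.026),('BRc',S(552,628),.026),('FLc',S(395,248),.026)): print('scene',n,toT(p2w(sc,p,z)[0]))
E
```

```text
FL corner [-0.1044  0.1482]
FR corner [-0.1026 -0.147 ]
ring [-0.0614  0.0852]
bis [-0.0099  0.089 ]
cr [-0.0402 -0.071 ]
cardL [-0.1459 -0.0426]
cardR [-0.1454 -0.1131]
divfront [-0.1198  0.0122]
scene ring [-0.0594  0.084 ]
scene bis [-0.0076  0.0869]
scene cr [-0.0357 -0.0825]
scene divF [-0.1145  0.0046]
scene divB [0.1146 0.003 ]
scene sring [0.0587 0.0798]
scene FRc [-0.0964 -0.1533]
scene BRc [ 0.1062 -0.1514]
scene FLc [-0.098   0.1459]
```

Every position is well inside its limits and nothing is in contact with the arm, so I'm handing the job in.

```bash
python3 - <<'E'
from h import *
st(); print(arm.job_done())
E
```

```text
36.95 [0.4639 0.0739 0.179 ] [-1.7998e+02  1.6000e-01 -1.6500e+02] [-0.9 -0.5  0.3] 70.6
the job is handed in; nothing more can be done
None
```

The tray is made up as asked, and I handed the job in at 37 s of the 120 s allowed. The divider went in first, then the croissant, price card, biscuit and loose ring.

These are the last camera checks in the tray frame (x, y in mm). The wrist and scene cameras differed by up to 12 mm, on the croissant's y, and every reading is well inside its limits:

| Item | Measured position | Allowed |
|---|---|---|
| Divider, ends at x | −115 to −120 and +115, so its middle is within about 3 | middle −9 to 9 |
| Divider, y | +3 to +12 | −26 to 26 |
| Croissant | (−36 to −40, −71 to −83) | x −90 to 16, y −125 to −35 |
| Biscuit | (−8 to −10, 87 to 89) | x −24 to 30, y 50 to 115 |
| Ring | (−59 to −61, 84 to 85) | x −85 to −28, y 50 to 115 |
| Card | (−146, −78), upright, parallel to the rim within about 1° | x −190 to −108, y −125 to −35 |

- **Left alone:** the croissant and ring already on the tray, the cup and the tin all look untouched in the last views.
- **What went wrong:** my first grasp of the card failed because I lifted before the fingers had closed. While I reopened them the gripper pressed on the card with about 15 N and it leaned briefly, then stood upright again. The second grasp held.
- **Checks that disagreed:** the first measurements of the tray's centre differed by about 5 mm between the top and wrist cameras. I used the wrist view and confirmed it against the rim before lowering the divider.

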